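Empty the vial tray into the screw-capped sharps bin

TASK

Get rid of the used vials on the tray under the low shelf: unscrew the sharps bin's cap, lift it off and stand it upright, knob up, in the middle of the black mat; draw the tray out from under the shelf by its fin and drop every vial through the bin's mouth. Then slide the empty tray back under the shelf until it is fully home against its stop, and leave the bin open and all the other things on the bench where they are.

Things in the scene. Friction and masses are not known exactly. Their poses are not given: they have to be found in the camera images.
- bin: fixed yellow sharps bin, 150 x 130 mm and 95 mm high (origin: centre of its underside, z up), with a dark red lid plate; a round threaded neck, 59 mm outside (68 mm over its thread ribs), stands up 32 mm from the middle of the lid plate. Hollow; inner floor 6 mm up ; a steep chute plate below the mouth sends what is dropped in to one side
- bin_mouth (a point): centre of the bin neck's open mouth at its rim, 127 mm above the table; clear opening 52 mm wide (under the cap at the start)
- cap_grip (a point): the bin's white screw cap, 90 g: skirt 78 mm wide, 38 mm high, hollow and open below; above it a round ribbed grip knob 40 mm wide, 36 mm tall. This point is on its axis half-way up the knob: 58 mm above the skirt's lower edge, 20 mm above the skirt's top (fingers must stay above that). z is the cap's axis, up. At the start it is screwed fully down, this point 153 mm above the table
- cap_foot (a point): centre of the cap's lower edge. Its right-hand thread is light to turn: anticlockwise from above unscrews; it rises 24 mm per turn (follow it up while turning) and stays where it is left. It is free after about 0.9 of a turn (5.6 rad, some 21 mm of rise), then lifts straight off, clearing the neck after some 15 mm more
- mat: fixed round black rubber mat, 130 mm wide, 3 mm thick, where the cap is to stand; origin at the centre of its underside
- bay: fixed low white shelf, origin on the table under its middle, over an aluminium slideway along the bay's own y axis with its open end towards -y. Shelf board: y = -55 to +60 mm, |x| below 88 mm, underside 74 mm and top 82 mm above the table, a timer block on its rear part up to 105 mm; walls below it at the sides and back
- bay_home (a point): where tray_mid's x, y lies when the tray is fully home against the end stop (on the slideway floor, 4 mm above the table, same axes as the bay). The slideway has two rails 18 mm high (above the table), 135 mm apart, from y = -240 mm to the end stop at y = +48 mm
- tray_mid (a point): centre of the tray's floor (top face). Steel tray, 300 g, 130 mm (x) by 96 mm (y), floor 4 mm thick, rim 12 mm above its underside, lying loose in the slideway with 2.5 mm play each side; axes as the bay's when in place. Drawn out by about 135 mm towards -y all of it is clear of the shelf with room for a gripper
- tray_fin (a point): grip point of the tray's black upright fin, 110 mm from the tray's centre towards its -y, 38 mm above the tray's underside; the fin is 12 mm thick (x), 30 mm long (y), its top 56 mm above the tray's underside; rigid with the tray
- vial0_mid (a point): centre (half-way up) of a used capped vial, a cylinder 22 mm wide and 42 mm tall, 20 g, its axis z; at the start standing loose on the tray. 2 to 4 of the four vials are there, the others are absent (None)
- vial1_mid (a point): centre (half-way up) of a used capped vial, a cylinder 22 mm wide and 42 mm tall, 20 g, its axis z; at the start standing loose on the tray. 2 to 4 of the four vials are there, the others are absent (None)
- vial2_mid (a point): centre (half-way up) of a used capped vial, a cylinder 22 mm wide and 42 mm tall, 20 g, its axis z; at the start standing loose on the tray. 2 to 4 of the four vials are there, the others are absent (None)
- vial3_mid (a point): centre (half-way up) of a used capped vial, a cylinder 22 mm wide and 42 mm tall, 20 g, its axis z; at the start standing loose on the tray. 2 to 4 of the four vials are there, the others are absent (None)
- plate: bystander, leave it alone: white well plate 85 x 127 x 15 mm; origin at the centre of its underside
- tuberack: bystander, leave it alone: red tube rack 75 x 110 x 36 mm; origin at the centre of its underside
- tipbox: bystander, leave it alone: tip box 80 x 115 x 51 mm; origin at the centre of its underside
- reagent: bystander, leave it alone: white reagent bottle 60 mm wide, 130 mm high; origin at the centre of its underside
- jar: bystander, leave it alone: glass jar 64 mm wide, 75 mm high; origin at the centre of its underside
- stand: bystander, leave it alone: small blue stand 60 x 90 mm with two tubes, 50 mm high; origin at the centre of its underside
- swabbox: bystander, leave it alone: cardboard box 70 x 120 x 35 mm; origin at the centre of its underside
Not all that is in view belongs to the job. Leave any green or red look-alike of the part that bears tray_mid alone.

How it is judged:
By the outcome, as a careful person would: the job done as asked, in the order asked, and still so for the second after the job is handed in, with the robot touching nothing.
Of vial0, vial1, vial2, vial3 only 2 to 4 are there at a start; the rules pass over those that are not, and their reading is None.
At some moment in a run one of cap may be knocked a few centimetres aside while the robot is not near it.
Once in a run the grip may slacken for a moment while it holds something.
It also fails if it takes over 210 s, if anything falls off the work surface, if the arm or the gripper's body presses on something with over 40 N, if the wrist force passes 120 N, or if a joint passes its speed limit or range.

ROBOT

A 7-joint arm with a two-finger parallel gripper is mounted at the origin on the work surface. World frame = base frame: x ahead of the robot, y to its left, z up, the work surface at z = 0. Lengths are in m, angles in degrees, forces in N, time in s.
With the tool pointing down it reaches from about 0.425 to 0.875 m from the base axis. Payload 4.7 kg.
Tool frame: the origin (TCP) lies midway between the tips of the shut fingers; the grasp point (between the pads) lies 19 mm behind it; z points along the fingers, y is the direction in which the jaws open and shut (so a half turn about z gives the same grasp; the last joint's range is limited). The gripper opens to 87 mm and grips with 3 to 60 N. Pads are 19 mm wide; open, the fingers measure 117 mm over their backs; the gripper's body (75 mm by 190 mm) begins 51 mm behind the grasp point.
Start: joints at [75.636, 18.392, -4.016, 83.108, 1.295, 78.541, -3.26], TCP at [0.17, -0.627, 0.198] pointing down, gripper open.
Joint ranges: [-163.93, 163.93], [-17.29, 119.83], [-79.2, 71.16], [3.27, 140.29], [-89.18, 269.18], [5.43, 117.66], [-154.24, 154.24]. Speed limits (degrees/s): [147.25, 147.25, 180, 180, 180, 180, 180].

INTERFACE

Orientations are given as [roll, pitch, yaw] about the fixed x, y, z axes, in that order (R = Rz(yaw) Ry(pitch) Rx(roll)).
In Python, from cell import env gives the robot as it stands. The module is installed in compiled form; this text tells all that it offers.
- The arm moves only by the tool servo_tool, never from a script. Its argument "plan" is a list of rows, each a list of 3 entries, a list of its own where there are three numbers: the opening, from 0 (shut) to 1 (fully open), then the shift along the tool's x, y, z in cm, then the turn, a rotation vector about the tool's x, y, z in degrees. A call has 1 to 20 rows; each row shifts and turns the pose as measured when the row begins, along the tool's axes as they then stand; what a row does not reach is not made up. A row lasts 1/12 s, in which the tool goes at most 41.7 mm and 7.16 degrees, less where a joint would pass 70% of its speed; a pose out of reach is approached as far as the arm can. A call is refused whole if a number of a shift passes 4.17 or a number of a turn 7.16, either way. A call with a gripper value outside its range is refused whole. The fingers move at their own pace and stop on an object; "force" is the grip in N (left out, the last holds). Time passes only in rows, so rows that do not move let the fingers close. It gives the time, the measured TCP pose, the force and the opening at its end, in the units of the state.
- env.get_obs(): the state, without advancing time (a new reading comes with each control period).
- env.read_camera(name): name is "side" or "top" or "wrist"; returns a dict with "image" (400x640x3 uint8, blue, green, red), "fx", "fy", "cx", "cy" (pixels), "k1" (the pictures are not rectified: a ray, as slopes to the right and down, at radius r is drawn at 1 + k1 r^2 times it, then the intrinsics apply), "rvec" (rotation vector, rad) and "tvec" (3), from world to camera coordinates, as OpenCV has them; the wrist camera has in their place "T_tool_cam" (4x4, takes a point from camera to tool coordinates, whose origin is the TCP and whose axes are the flange's). Camera axes: x right, y down, z forward; pixel columns grow to the right and rows downward; lengths in m; the calibration is good to about 2 mm. A picture is of the moment at which its call begins: read the wrist's pose just before it. There is no depth.
- env.sign_off(): hands the job in, once; it reports no verdict.
The state is a dict: "time_s": time; "qpos": joint angles; "joint_velocities": joint speeds; "effort": joint torques, N m; "tool_pos": TCP position; "tool_rot": TCP orientation; "force": force on the tool from outside, world axes, zero at the start; "wrist_torque": the same for the moment, N m; "grip_width": finger opening in m.
Only numpy, scipy, OpenCV 4.12 (cv2) and the standard library are available. Lean on these libraries where they do the work, as an engineer would, in place of code of your own. Each camera call takes 0.05 s, during which the arm holds its last target. There are 200 camera calls.

## Working session

There is one attempt and no reset: what is moved stays moved. The work goes in short steps, Python scripts to look and compute and a tool call to move; the robot and the scene stay as the last step left them, time stands still between calls to the robot, and variables do not carry over. Pictures are saved under pics/ and viewed, about 12 in all and at most 16, crops included, and the job is handed in when it is done.

Besides the shell and the picture viewer there is one more tool, called after ">>>" as name(argument=value, ...), one argument or row to a line, values as JSON. servo_tool: Moves the arm, as the interface text tells. Its arguments: {"type":"object","properties":{"plan":{"type":"array"},"force":{"type":"number"}},"required":["plan"]}

```bash
mkdir -p pics
cat > h.py <<'E'
import numpy as np, cv2
from cell import env
from scipy.spatial.transform import Rotation as R
def pose():
    o=env.get_obs(); p=np.array(o['tool_pos']); r=o['tool_rot']
    return p,R.from_euler('xyz',r,degrees=True).as_matrix(),o
def cam(n):
    p,Rm,o=pose(); c=env.read_camera(n)
    if n=='wrist':
        T=np.eye(4);T[:3,:3]=Rm;T[:3,3]=p
        c['T']=T@np.array(c['T_tool_cam'])
    else:
        Rc=cv2.Rodrigues(np.array(c['rvec'],float))[0];T=np.eye(4);T[:3,:3]=Rc.T;T[:3,3]=-Rc.T@np.array(c['tvec']).ravel();c['T']=T
    return c
def ray(c,u,v):
    x=(u-c['cx'])/c['fx'];y=(v-c['cy'])/c['fy'];a,b=x,y
    for _ in range(20):
        s=1+c['k1']*(a*a+b*b);a,b=x/s,y/s
    return c['T'][:3,3],c['T'][:3,:3]@np.array([a,b,1.])
def onz(c,u,v,z):
    o,d=ray(c,u,v);return o+d*(z-o[2])/d[2]
def proj(c,P):
    q=np.linalg.inv(c['T'])@np.append(P,1);a,b=q[0]/q[2],q[1]/q[2];s=1+c['k1']*(a*a+b*b)
    return np.array([c['fx']*a*s+c['cx'],c['fy']*b*s+c['cy']])
def totool(P,Rm=None):
    p,Rm,o=pose();return Rm.T@(np.array(P)-p)*100
def save(c,n): 
    cv2.imwrite('pics/'+n+'.png',c['image']); import pickle; pickle.dump(c,open('pics/'+n+'.pkl','wb'))
def load(n):
    import pickle; return pickle.load(open('pics/'+n+'.pkl','rb'))
E
python3 - <<'E'
from h import *
for n in('top','side','wrist'):
    c=cam(n);save(c,n+'0');print(n,c['T'][:3,3],c['T'][:3,2],c['fx'],c['k1'])
print(env.get_obs())
E
```

```text
top [0.31198433 0.05216513 1.35144483] [ 0.10974494 -0.00178714 -0.99395817] 385.1922966934519 -0.06980414120445858
side [ 0.22064532 -1.06294422  1.18044704] [ 0.15456045  0.71292962 -0.68399008] 507.33781490351885 -0.1456856281780795
wrist [ 0.23332697 -0.60989921  0.38443482] [-0.23657469 -0.06280251 -0.96958149] 312.9226371848942 0.019291082143213803
{'time_s': 0.15, 'qpos': array([75.63524932, 18.42843364, -4.01748751, 83.15918662,  1.29631739,
       78.54183707, -3.2599771 ]), 'joint_velocities': array([-0.0458744 , -0.08573622, -0.04760383, -0.17779908, -0.14911697,
        0.01208125,  0.01497597]), 'effort': array([-5.54177550e-04, -4.91791677e+01, -4.05073743e-01, -3.12876213e+01,
       -6.39974372e-02,  4.04083694e-02,  1.28560005e-04]), 'tool_pos': array([ 0.16996578, -0.62690439,  0.19671995]), 'tool_rot': array([-1.79915844e+02,  5.82106007e-03,  1.51762976e+01]), 'force': array([ 0.23302991, -1.53463573, -0.25897946]), 'wrist_torque': array([0.01419052, 0.03547118, 0.01366144]), 'grip_width': 0.08688121055343462}
```

View pics/top0.png

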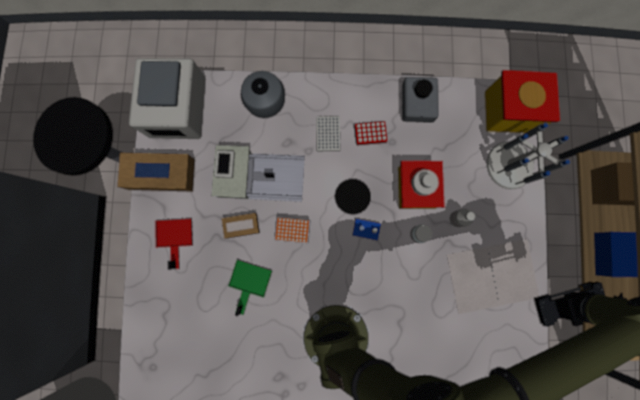

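View pics/side0.png

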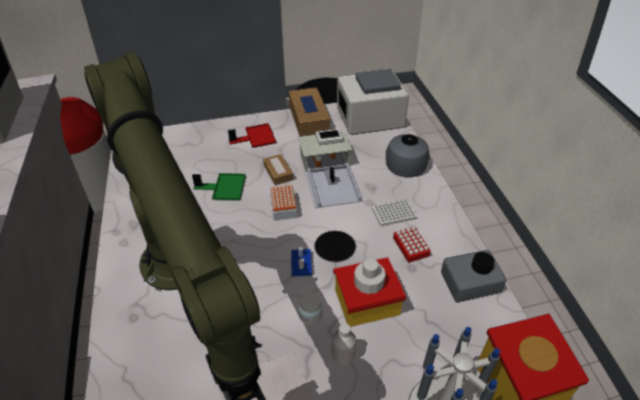

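Run:
```python
from h import *
c=load('top0');im=c['image'][125:255,200:460];cv2.imwrite('pics/topc.png',cv2.resize(im,None,fx=3,fy=3,interpolation=cv2.INTER_CUBIC))
c=load('side0')
im=c['image'][115:325,260:420];cv2.imwrite('pics/sidec.png',cv2.resize(im,None,fx=2.8,fy=2.8,interpolation=cv2.INTER_CUBIC))
```

```text
(no output)
```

View pics/topc.png

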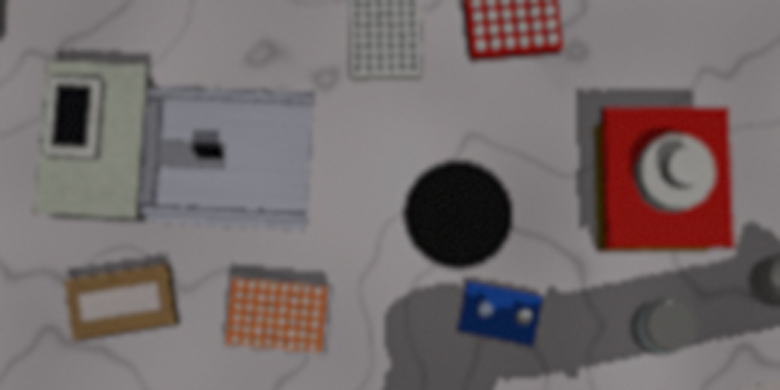

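View pics/sidec.png

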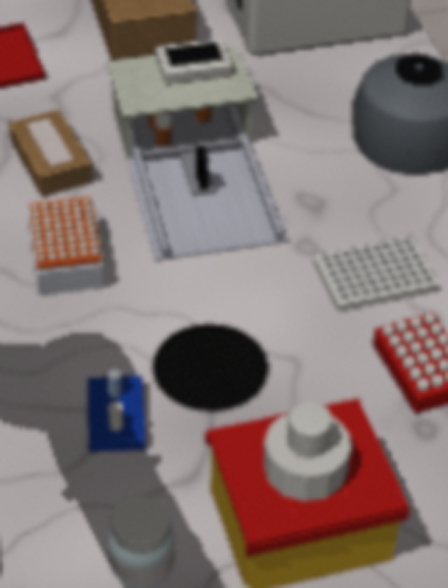

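Run:
```python
from h import *
c=load('top0')
f=lambda u,v,z:print((u,v),np.round(onz(c,200+(u+.5)/3-.5,125+(v+.5)/3-.5,z),4))
f(677,171,.133);f(682,166,.171);f(458,213,.003)
for p in((313,95),(307,225),(150,90),(145,220)):f(*p,.018)
f(208,150,.06);f(205,135,.06);
for p in((604,108),(728,107),(734,248),(604,248)):f(*p,.095)
print('side')
c=load('side0')
f=lambda u,v,z:print((u,v),np.round(onz(c,260+(u+.5)/2.8-.5,115+(v+.5)/2.8-.5,z),4))
f(307,446,.133);f(310,415,.171);f(211,366,.003);f(203,152,.06)
for p in((159,257),(286,239)):f(*p,.018)
f(162,125,.05);f(204,112,.05)
for p in((208,435),(357,403),(406,505),(247,547)):f(*p,.095)
```

```text
(677, 171) [ 0.5237 -0.2727  0.133 ]
(682, 166) [ 0.5225 -0.2679  0.171 ]
(458, 213) [ 0.4888 -0.0475  0.003 ]
(313, 95) [0.6224 0.1268 0.018 ]
(307, 225) [0.4681 0.1288 0.018 ]
(150, 90) [0.6236 0.3195 0.018 ]
(145, 220) [0.469  0.3177 0.018 ]
(208, 150) [0.5459 0.2416 0.06  ]
(205, 135) [0.5631 0.2457 0.06  ]
(604, 108) [ 0.5989 -0.2013  0.095 ]
(728, 107) [ 0.6044 -0.3409  0.095 ]
(734, 248) [ 0.4462 -0.3461  0.095 ]
(604, 248) [ 0.4424 -0.2017  0.095 ]
side
(307, 446) [ 0.5228 -0.2798  0.133 ]
(310, 415) [ 0.5248 -0.2741  0.171 ]
(211, 366) [ 0.489  -0.0506  0.003 ]
(203, 152) [0.551  0.2437 0.06  ]
(159, 257) [0.4671 0.1167 0.018 ]
(286, 239) [0.6215 0.1126 0.018 ]
(162, 125) [0.5159 0.3194 0.05  ]
(204, 112) [0.5742 0.3332 0.05  ]
(208, 435) [ 0.4436 -0.2163  0.095 ]
(357, 403) [ 0.5978 -0.2107  0.095 ]
(406, 505) [ 0.6041 -0.3404  0.095 ]
(247, 547) [ 0.447  -0.3514  0.095 ]
```

Candidates: bin cap at top (425,182), white cap on red lid with yellow body, versus a second red/yellow box at (525,100) with an orange disc and no neck. I choose (425,182). Tray fin at top (269,174) in the grey slideway, versus the red tray at (174,240) and the green one at (248,285), which are look-alikes to leave alone. The crops confirm both choices.

>>> servo_tool(
  plan=[
    [1, [0, 0, -2.7], [0, 0, 0]],
    [1, [0, 0, -2.7], [0, 0, 0]],
    [1, [0, 0, -2.7], [0, 0, 0]],
    [1, [2.7, -1.56, 0], [0, 0, 0]],
    [1, [2.7, -1.56, 0], [0, 0, 0]],
    [1, [2.7, -1.56, 0], [0, 0, 0]],
    [1, [2.7, -1.56, 0], [0, 0, 0]],
    [1, [2.7, -1.56, 0], [0, 0, 0]],
    [1, [2.7, -1.56, 0], [0, 0, 0]],
    [1, [2.7, -1.56, 0], [0, 0, 0]],
    [1, [2.7, -1.56, 0], [0, 0, 0]],
    [1, [2.7, -1.56, 0], [0, 0, 0]],
    [1, [2.7, -1.56, 0], [0, 0, 0]],
    [1, [2.7, -1.56, 0], [0, 0, 0]],
    [1, [2.7, -1.56, 0], [0, 0, 0]],
    [1, [2.7, -1.56, 0], [0, 0, 0]],
    [1, [2.7, -1.56, 0], [0, 0, 0]],
    [1, [0, 0, 0], [0, 0, 0]],
  ],
)

```text
time_s: 1.65
tool_pos: [0.487, -0.3027, 0.2737]
tool_rot: [-179.2, 0.3, 14.6]
force: [-0.5, 1.5, 1.0]
grip_width: 0.087
```

Run:
```python
from h import *
p,Rm,o=pose();print(p,o['tool_rot'],o['qpos'],o['time_s'])
c=cam('wrist');save(c,'w1');print(proj(c,[.523,-.272,.171]),proj(c,[.523,-.272,.133]))
```

```text
[ 0.48696525 -0.30265063  0.27370105] [-179.21483287    0.25522009   14.64647896] [ 48.38136833   9.32962796 -21.5375757   86.14176857   3.00354048
  85.88955032 -48.50761203] 1.65
[298.607087   149.62958085] [301.46899267 146.58436674]
```

View pics/w1.png

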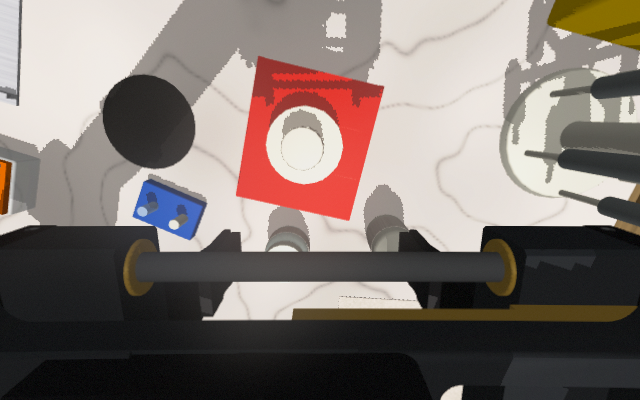

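Run:
```python
from h import *
c=load('w1')
a=onz(c,302,148,.171);b=onz(c,304,144.5,.133);m=onz(c,149,121,.003);print(a,b,m)
# white blob fit
im=c['image'];g=((im.min(2)>215)).astype(np.uint8);g[:90]=0;g[190:]=0;g[:,:255]=0;g[:,355:]=0
hsv=cv2.cvtColor(im,cv2.COLOR_BGR2HSV);red=((hsv[...,1]>120)&((hsv[...,0]<10)|(hsv[...,0]>170))).astype(np.uint8)
n=(1-red);n=cv2.morphologyEx(n,cv2.MORPH_OPEN,np.ones((7,7),np.uint8))
k,l,s,ce=cv2.connectedComponentsWithStats(n,connectivity=4);i=l[146,304];print(s[i],ce[i])
bl=(im.max(2)<60).astype(np.uint8);k,l,s,ce=cv2.connectedComponentsWithStats(bl);i=l[121,149];print(s[i],ce[i],onz(c,*ce[i],.003))
g=((im[...,2]>200)&(im[...,0]>180)).astype(np.uint8)*255
print(totool([*( (a+b)/2)[:2],.28]))
```

```text
[ 0.52522528 -0.27465981  0.171     ] [ 0.52572657 -0.27402402  0.133     ] [ 0.49091498 -0.04810791  0.003     ]
[ 266  106   77   78 4745] [303.94562698 144.46469968]
[ 103   75   88   93 5652] [143.1334041 117.485138 ] [ 0.49359027 -0.03956884  0.003     ]
[ 4.72002241 -2.01105419 -0.64767458]
```

>>> servo_tool(
  plan=[
    [1, [0, 0, 0], [0, 0, 6.6]],
    [1, [0, 0, 0], [0, 0, 6.6]],
    [1, [0, 0, 0], [0, 0, 6.6]],
    [1, [0, 0, 0], [0, 0, 6.6]],
    [1, [0, 0, 0], [0, 0, 6.6]],
    [1, [0, 0, 0], [0, 0, 0]],
  ],
)

```text
time_s: 2.2
tool_pos: [0.48, -0.3102, 0.2715]
tool_rot: [-179.8, 1.0, -20.3]
force: [-0.2, -1.4, -0.5]
grip_width: 0.0868
```

Run:
```python
from h import *
p,Rm,o=pose();print(p,o['tool_rot'],o['qpos'],o['time_s']);c=load('w1')
a=(onz(c,302,148,.171)+onz(c,304,144.5,.133))/2;print(totool([a[0],a[1],.21]))
```

```text
[ 0.48001994 -0.31022726  0.27152123] [-179.82468236    1.0223131   -20.34573255] [ 46.47200785   9.14556194 -18.48587574  86.43227394   2.861588
  85.92971317 -82.39714454] 2.2
[ 3.12361451 -4.92640477  6.1124659 ]
```

>>> servo_tool(
  plan=[
    [1, [1.04, -1.64, 1], [0, 0, 0]],
    [1, [1.04, -1.64, 1], [0, 0, 0]],
    [1, [1.04, -1.64, 1], [0, 0, 0]],
    [1, [0, 0, 0], [0, 0, 0]],
    [1, [0, 0, 0], [0, 0, 0]],
  ],
)

```text
time_s: 2.62
tool_pos: [0.5227, -0.2811, 0.2397]
tool_rot: [179.9, 1.1, -20.1]
force: [0.1, -0.4, 0.0]
grip_width: 0.0872
```

```bash
cat > s.py <<'E'
import sys
from h import *
p,Rm,o=pose();print(p.round(4),o['tool_rot'].round(2),'q7',o['qpos'][6].round(1),'t',o['time_s'],'w',round(o['grip_width'],4),'F',o['force'].round(1))
if len(sys.argv)>3:print('tool cm',totool([float(x) for x in sys.argv[1:4]]).round(2))
E
python3 s.py .5255 -.2743 .141
```

```text
[ 0.5227 -0.2811  0.2397] [179.94   1.09 -20.1 ] q7 -87.8 t 2.6167 w 0.0872 F [ 0.1 -0.4  0. ]
tool cm [ 0.22 -0.75  9.87]
```

>>> servo_tool(
  plan=[
    [1, [0.22, -0.75, 1], [0, 1.1, 0]],
    [1, [0, 0, 2.5], [0, 0, 0]],
    [1, [0, 0, 2.5], [0, 0, 0]],
    [1, [0, 0, 0], [0, 0, 0]],
  ],
)

```text
time_s: 2.95
tool_pos: [0.5253, -0.2804, 0.1806]
tool_rot: [179.7, -0.3, -20.0]
force: [-0.8, -0.7, -1.3]
grip_width: 0.0869
```

```bash
python3 s.py .5255 -.2743 .141
python3 - <<'E'
from h import *
c=cam('wrist');save(c,'w2');print(proj(c,[.5255,-.2743,.171]))
E
```

```text
[ 0.5253 -0.2804  0.1806] [179.73  -0.27 -19.96] q7 -88.3 t 2.95 w 0.0869 F [-0.8 -0.7 -1.3]
tool cm [-0.21 -0.59  3.95]
[310.00415975 229.46263817]
```

View pics/w2.png

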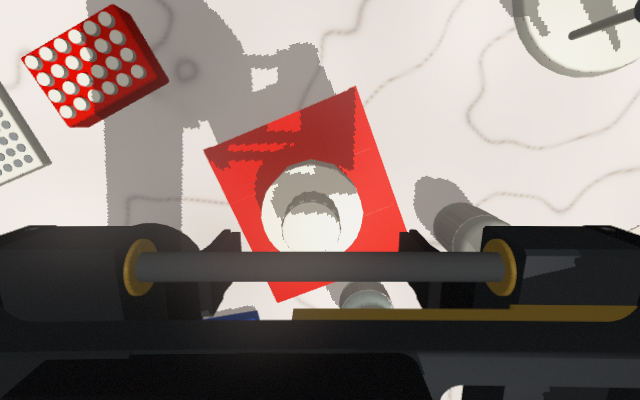

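>>> servo_tool(
  plan=[
    [1, [-0.21, -0.6, 0.3], [0, 0, 0]],
    [1, [0, -0.1, 1.8], [0, 0, 0]],
    [1, [0, 0, 1.7], [0, 0, 0]],
    [1, [0, 0, 0], [0, 0, 0]],
  ],
)

```text
time_s: 3.33
tool_pos: [0.5289, -0.278, 0.1518]
tool_rot: [179.5, -1.0, -20.1]
force: [-0.3, 0.2, -0.0]
grip_width: 0.0868
```

```bash
python3 s.py .5255 -.2743 .141
```

```text
[ 0.5289 -0.278   0.1518] [179.52  -1.02 -20.11] q7 -89.2 t 3.3333 w 0.0868 F [-0.3  0.2 -0. ]
tool cm [-0.47 -0.24  1.07]
```

>>> servo_tool(
  plan=[
    [1, [-0.47, -0.24, 0.5], [0.5, -1.0, 0]],
    [1, [0, 0, 0.5], [0, 0, 0]],
    [1, [0, 0, 0], [0, 0, 0]],
    [1, [0, 0, 0], [0, 0, 0]],
  ],
)

```text
time_s: 3.67
tool_pos: [0.5273, -0.2752, 0.1467]
tool_rot: [180.0, -0.3, -20.1]
force: [-0.3, 0.0, -0.7]
grip_width: 0.0873
```

```bash
python3 s.py .5255 -.2743 .141
```

```text
[ 0.5273 -0.2752  0.1467] [179.99  -0.32 -20.1 ] q7 -89.1 t 3.6667 w 0.0873 F [-0.3  0.  -0.7]
tool cm [-0.2  -0.02  0.57]
```

>>> servo_tool(
  plan=[
    [1, [-0.2, 0, 0.5], [0, -0.3, 0]],
    [0, [0, 0, 0], [0, 0, 0]],
    [0, [0, 0, 0], [0, 0, 0]],
    [0, [0, 0, 0], [0, 0, 0]],
    [0, [0, 0, 0], [0, 0, 0]],
    [0, [0, 0, 0], [0, 0, 0]],
    [0, [0, 0, 0], [0, 0, 0]],
  ],
  force=20,
)

```text
time_s: 4.25
tool_pos: [0.5264, -0.275, 0.1434]
tool_rot: [180.0, -0.2, -20.1]
force: [1.0, -0.0, -0.8]
grip_width: 0.0549
```

```bash
python3 s.py .5255 -.2743 .141
```

```text
[ 0.5264 -0.275   0.1434] [ 1.7996e+02 -1.7000e-01 -2.0090e+01] q7 -89.2 t 4.25 w 0.0549 F [ 1.  -0.  -0.8]
tool cm [-0.11 -0.03  0.24]
```

Fingers close slowly; keep closing, then test-turn.

>>> servo_tool(
  plan=[
    [0, [0, 0, 0], [0, 0, 0]],
    [0, [0, 0, 0], [0, 0, 0]],
    [0, [0, 0, 0], [0, 0, 0]],
    [0, [0, 0, 0], [0, 0, 0]],
    [0, [0, 0, 0], [0, 0, 0]],
    [0, [0, 0, -0.03], [0, 0, -5]],
    [0, [0, 0, -0.03], [0, 0, -5]],
    [0, [0, 0, -0.03], [0, 0, -5]],
  ],
  force=20,
)

```text
time_s: 4.92
tool_pos: [0.5282, -0.2736, 0.1462]
tool_rot: [180.0, -0.3, -4.5]
force: [0.2, -0.3, -0.1]
grip_width: 0.0039
```

```bash
python3 s.py .5255 -.2743 .141
```

```text
[ 0.5282 -0.2736  0.1462] [179.96  -0.34  -4.49] q7 -74.0 t 4.9167 w 0.0039 F [ 0.2 -0.3 -0.1]
tool cm [-0.27  0.09  0.52]
```

Run:
```python
from h import *
c=cam('wrist');save(c,'w3');print(proj(c,[.5255,-.2743,.171]),proj(c,pose()[0]))
s=cam('side');save(s,'s3')
a=cv2.resize(c['image'],None,fx=.7,fy=.7);b=cv2.resize(s['image'][180:360,280:480],None,fx=1.55,fy=1.55)
h=max(a.shape[0],b.shape[0]);o=np.zeros((h,a.shape[1]+b.shape[1],3),np.uint8);o[:a.shape[0],:a.shape[1]]=a;o[:b.shape[0],a.shape[1]:]=b;cv2.imwrite('pics/m3.png',o)
```

```text
[320.72699759 250.21732686] [319.08903214 231.32021129]
```

View pics/m3.png

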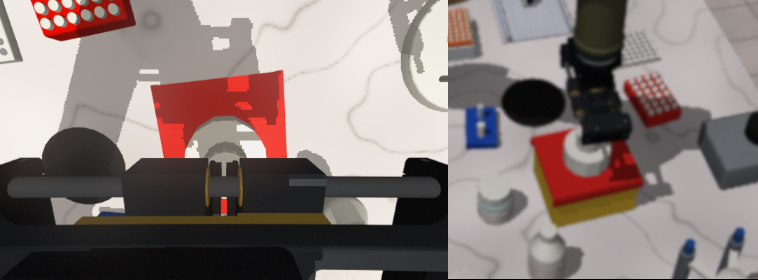

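Run:
```python
from h import *
c=load('w3');im=c['image'].copy()
for r,z,col in((.039,.133,(255,0,0)),(.02,.171,(0,160,0)),(.02,.133,(255,0,255))):
    P=[proj(c,[.5255+r*np.cos(t),-.2743+r*np.sin(t),z]) for t in np.linspace(0,6.28,60)]
    cv2.polylines(im,[np.array(P).round().astype(int)],True,col,1)
c2=load('w2');im2=c2['image'].copy()
for r,z,col in((.039,.133,(255,0,0)),(.02,.171,(0,160,0)),(.02,.133,(255,0,255))):
    P=[proj(c2,[.5255+r*np.cos(t),-.2743+r*np.sin(t),z]) for t in np.linspace(0,6.28,60)]
    cv2.polylines(im2,[np.array(P).round().astype(int)],True,col,1)
cv2.imwrite('pics/m4.png',cv2.resize(np.hstack([im2[140:330,220:420],im[140:330,220:420]]),None,fx=2,fy=2))
print(onz(c,319,296,.095),c['T'][:3,3],c['T'][:3,2])
```

```text
[ 0.4531035  -0.26761576  0.095     ] [ 0.59252057 -0.27865677  0.33446594] [-0.23811195  0.01752165 -0.97107965]
```

View pics/m4.png

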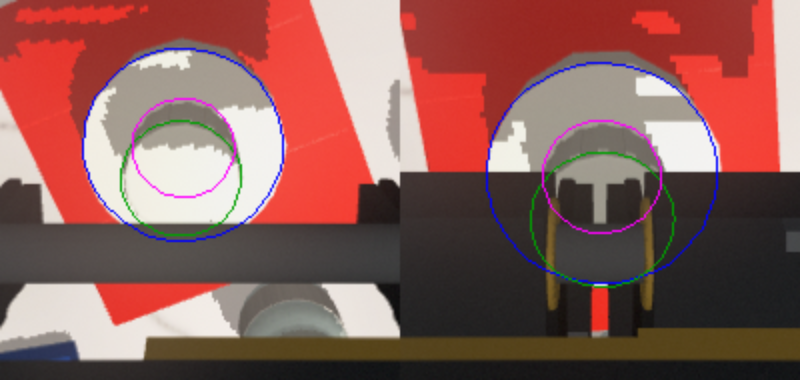

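Run:
```python
from h import *
c=load('s3');im=c['image'].copy();K=4
x0,y0=320,190;im=cv2.resize(im[y0:y0+110,x0:x0+130],None,fx=K,fy=K,interpolation=cv2.INTER_CUBIC)
q=lambda P:tuple(int(v) for v in ((proj(c,P)-[x0,y0]+.5)*K))
for r,z,col in((.039,.133,(255,0,0)),(.02,.171,(0,160,0)),(.02,.133,(255,0,255))):
    P=[q([.5255+r*np.cos(t),-.2743+r*np.sin(t),z]) for t in np.linspace(0,6.28,60)]
    cv2.polylines(im,[np.array(P)],True,col,1)
p=pose()[0];cv2.circle(im,q(p),4,(0,255,255),-1);cv2.circle(im,q(p+[0,0,.07]),4,(0,255,255),-1)
cv2.imwrite('pics/m5.png',im)
```

```text
(no output)
```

View pics/m5.png

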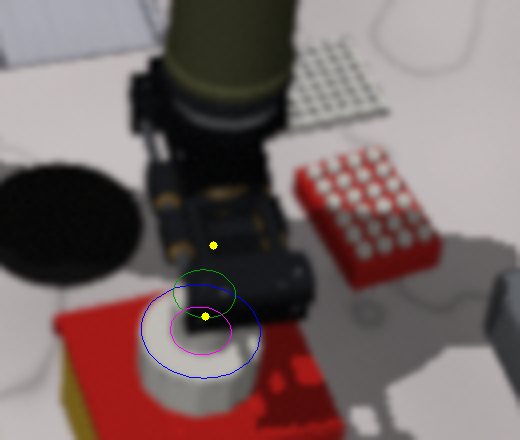

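>>> servo_tool(
  plan=[
    [1, [0, 0, 0], [0, 0, 0]],
    [1, [0, 0, 0], [0, 0, 0]],
    [1, [0, 0, 0], [0, 0, 0]],
    [1, [0, 0, 0], [0, 0, 0]],
    [1, [0, 0, 0], [0, 0, 0]],
    [1, [0, 0, 0], [0, 0, 0]],
    [1, [0, 0, 0], [0, 0, 0]],
    [1, [0, 0, 0], [0, 0, 0]],
    [1, [0, 0, 0], [0, 0, 0]],
    [1, [0, 0, 0], [0, 0, 0]],
    [1, [0, 0, 0], [0, 0, 0]],
    [1, [0, 0, 0], [0, 0, 0]],
    [1, [0, 0, -2.5], [0, 0, 0]],
    [1, [-2, 0, -2.5], [0, 0, 0]],
    [1, [-2, 0, -2.5], [0, 0, 0]],
    [1, [-1, 0, -1.5], [0, 0, 0]],
    [1, [0, 0, 0], [0, 0, 0]],
    [1, [0, 0, 0], [0, 0, 0]],
  ],
)

```text
time_s: 6.52
tool_pos: [0.4752, -0.2684, 0.2369]
tool_rot: [-179.9, -0.1, -5.3]
force: [-0.3, -0.0, -0.0]
grip_width: 0.0869
```

Run:
```python
from h import *
c=cam('wrist');save(c,'w5');s=cam('side');save(s,'s5')
print(pose()[0],proj(c,[.5255,-.2743,.171]))
def ov(c,x0,y0,w,h,K):
    im=cv2.resize(c['image'][y0:y0+h,x0:x0+w],None,fx=K,fy=K,interpolation=cv2.INTER_CUBIC)
    for r,z,col in((.039,.133,(255,0,0)),(.02,.171,(0,160,0)),(.02,.133,(255,0,255))):
        P=[(proj(c,[.5255+r*np.cos(t),-.2743+r*np.sin(t),z])-[x0,y0]+.5)*K for t in np.linspace(0,6.28,60)]
        cv2.polylines(im,[np.array(P).astype(int)],True,col,1)
    return im
a=ov(c,220,60,200,200,2);b=ov(s,320,200,100,100,4);cv2.imwrite('pics/m6.png',np.hstack([a,b]))
```

```text
[ 0.47531503 -0.268098    0.23590756] [320.75003423 143.90798044]
```

View pics/m6.png

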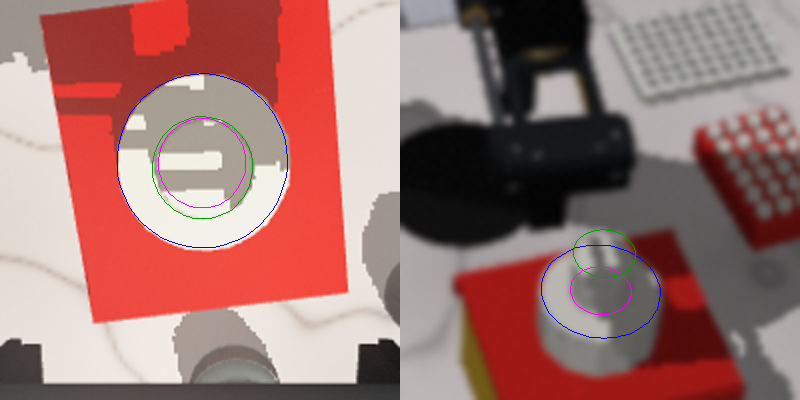

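Run:
```python
from h import *
s=load('s5')
for y in(-.31,-.32,-.33,-.268,-.225):print(y,proj(s,[.475,y,.236]))
c=load('w5')
for y in(-.3115,-.225):print(proj(c,[.475,y,.236]))
o=env.get_obs();print(o['qpos'],o['grip_width'])
im=s['image'][150:300,300:450];cv2.imwrite('pics/m7.png',cv2.resize(im,None,fx=4,fy=4,interpolation=cv2.INTER_CUBIC))
```

```text
-0.31 [356.62499823 260.45826013]
-0.32 [357.74396348 263.57410502]
-0.33 [358.87499625 266.72411573]
-0.268 [352.05379511 247.7351038 ]
-0.225 [347.58036663 235.29288267]
[386.84686163 225.27845608]
[251.31795461 237.01243124]
[ 47.03657497   5.8369681  -21.79893494  94.10636728   2.05512678
  80.49611423 -70.21357557] 0.08720085098342834
```

View pics/m7.png

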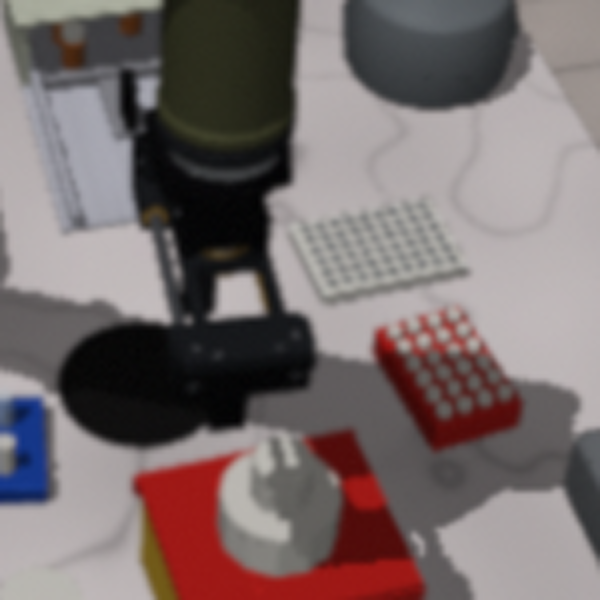

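>>> servo_tool(
  plan=[
    [1, [0, 0, 0], [0, 0, 6]],
    [1, [0, 0, 0], [0, 0, 6]],
    [1, [0, 0, 0], [0, 0, 6]],
    [1, [0, 0, 0], [0, 0, 0]],
    [1, [0, 0, 0], [0, 0, 0]],
  ],
)

```text
time_s: 7.03
tool_pos: [0.4759, -0.2656, 0.2278]
tool_rot: [-179.6, 0.6, -23.7]
force: [-0.1, -0.9, 0.5]
grip_width: 0.0869
```

```bash
python3 s.py .527 -.274 .126
```

```text
[ 0.4759 -0.2656  0.2278] [-179.65    0.62  -23.65] q7 -88.9 t 7.0333 w 0.0869 F [-0.1 -0.9  0.5]
tool cm [ 5.13 -1.22 10.14]
```

>>> servo_tool(
  plan=[
    [1, [2.5, -0.6, 0], [0, 0.6, 0]],
    [1, [2.6, -0.6, 0], [0, 0, 0]],
    [1, [0, 0, 0], [0, 0, 0]],
    [1, [0, 0, 0], [0, 0, 0]],
  ],
)

```text
time_s: 7.37
tool_pos: [0.5283, -0.2745, 0.2227]
tool_rot: [-179.6, 0.4, -23.0]
force: [-0.7, -0.0, 0.4]
grip_width: 0.0871
```

```bash
python3 s.py .527 -.274 .126
```

```text
[ 0.5283 -0.2745  0.2227] [-179.58    0.4   -23.  ] q7 -91.4 t 7.3667 w 0.0871 F [-0.7 -0.   0.4]
tool cm [-0.07  0.08  9.67]
```

>>> servo_tool(
  plan=[
    [1, [-0.1, 0, 2.3], [0, 0, 0]],
    [1, [-0.1, 0, 2.3], [0, 0, 0]],
    [1, [0, 0, 2.3], [0, 0, 0]],
    [1, [0, 0, 1.2], [0, 0, 0]],
    [1, [0, 0, 0], [0, 0, 0]],
    [1, [0, 0, 0], [0, 0, 0]],
  ],
)

```text
time_s: 7.87
tool_pos: [0.5242, -0.272, 0.1376]
tool_rot: [-179.5, 0.5, -22.4]
force: [0.1, -0.6, 0.3]
grip_width: 0.0869
```

```bash
python3 s.py .527 -.274 .126
```

```text
[ 0.5242 -0.272   0.1376] [-179.55    0.53  -22.45] q7 -91.6 t 7.8667 w 0.0869 F [ 0.1 -0.6  0.3]
tool cm [0.35 0.09 1.15]
```

>>> servo_tool(
  plan=[
    [1, [0.35, 0.1, 0.6], [-0.4, 0.5, 0]],
    [1, [0, 0, 0.5], [0, 0, 0]],
    [0, [0, 0, 0], [0, 0, 0]],
    [0, [0, 0, 0], [0, 0, 0]],
    [0, [0, 0, 0], [0, 0, 0]],
    [0, [0, 0, 0], [0, 0, 0]],
    [0, [0, 0, 0], [0, 0, 0]],
    [0, [0, 0, 0], [0, 0, 0]],
    [0, [0, 0, 0], [0, 0, 0]],
    [0, [0, 0, 0], [0, 0, 0]],
    [0, [0, 0, 0], [0, 0, 0]],
    [0, [0, 0, 0], [0, 0, 0]],
  ],
  force=15,
)

```text
time_s: 8.87
tool_pos: [0.5304, -0.2763, 0.1318]
tool_rot: [179.9, -0.6, -22.4]
force: [0.4, -0.2, -0.3]
grip_width: 0.0395
```

```bash
python3 s.py .527 -.274 .126
```

```text
[ 0.5304 -0.2763  0.1318] [179.92  -0.56 -22.4 ] q7 -92.0 t 8.8667 w 0.0395 F [ 0.4 -0.2 -0.3]
tool cm [-0.41 -0.08  0.58]
```

>>> servo_tool(
  plan=[
    [0.6, [0, 0, 0], [0, 0, 0]],
    [0.6, [-0.3, 0, 0], [0, 0, 0]],
    [0.6, [0, 0, 0.5], [0, -0.5, 0]],
    [0.6, [0, 0, 0.4], [0, 0, 0]],
    [0, [0, 0, 0], [0, 0, 0]],
    [0, [0, 0, 0], [0, 0, 0]],
    [0, [0, 0, 0], [0, 0, 0]],
    [0, [0, 0, 0], [0, 0, 0]],
    [0, [0, 0, 0], [0, 0, 0]],
  ],
  force=20,
)

```text
time_s: 9.62
tool_pos: [0.5269, -0.2748, 0.1212]
tool_rot: [179.9, 0.1, -22.4]
force: [0.6, 0.4, -0.0]
grip_width: 0.0394
```

```bash
python3 s.py .527 -.274 .126
```

```text
[ 0.5269 -0.2748  0.1212] [ 1.7993e+02  7.0000e-02 -2.2400e+01] q7 -92.2 t 9.6167 w 0.0394 F [ 0.6  0.4 -0. ]
tool cm [-0.03 -0.08 -0.48]
```

>>> servo_tool(
  plan=[
    [0, [0, 0, -0.045], [0, 0, -7]],
    [0, [0, 0, -0.045], [0, 0, -7]],
    [0, [0, 0, -0.045], [0, 0, -7]],
    [0, [0, 0, -0.045], [0, 0, -7]],
    [0, [0, 0, -0.045], [0, 0, -7]],
    [0, [0, 0, -0.045], [0, 0, -7]],
  ],
  force=20,
)

```text
time_s: 10.12
tool_pos: [0.5266, -0.2746, 0.1234]
tool_rot: [-180.0, 0.1, 20.6]
force: [0.4, -0.3, -0.1]
grip_width: 0.0395
```

```bash
python3 s.py .527 -.2748 .124
```

```text
[ 0.5266 -0.2746  0.1234] [-1.7998e+02  1.4000e-01  2.0640e+01] q7 -50.5 t 10.1167 w 0.0395 F [ 0.4 -0.3 -0.1]
tool cm [ 0.03  0.03 -0.06]
```

>>> servo_tool(
  plan=[
    [0, [0, 0, -0.05], [0, 0, -7]],
    [0, [0, 0, -0.05], [0, 0, -7]],
    [0, [0, 0, -0.05], [0, 0, -7]],
    [0, [0, 0, -0.05], [0, 0, -7]],
    [0, [0, 0, -0.05], [0, 0, -7]],
    [0, [0, 0, -0.05], [0, 0, -7]],
    [0, [0, 0, -0.05], [0, 0, -7]],
    [0, [0, 0, -0.05], [0, 0, -7]],
    [0, [0, 0, -0.05], [0, 0, -7]],
    [0, [0, 0, -0.05], [0, 0, -7]],
    [0, [0, 0, -0.05], [0, 0, -7]],
    [0, [0, 0, -0.05], [0, 0, -7]],
    [0, [0, 0, -0.05], [0, 0, -7]],
    [0, [0, 0, -0.05], [0, 0, -7]],
    [0, [0, 0, -0.05], [0, 0, -7]],
    [0, [0, 0, -0.05], [0, 0, -7]],
    [0, [0, 0, -0.05], [0, 0, -7]],
    [0, [0, 0, -0.05], [0, 0, -7]],
  ],
)

```text
time_s: 11.62
tool_pos: [0.525, -0.2742, 0.1314]
tool_rot: [-179.9, -0.2, 149.5]
force: [1.1, -0.2, -0.8]
grip_width: 0.0392
```

```bash
python3 s.py .527 -.2748 .132
```

```text
[ 0.525  -0.2742  0.1314] [-179.91   -0.24  149.54] q7 73.4 t 11.6167 w 0.0392 F [ 1.1 -0.2 -0.8]
tool cm [-0.2   0.05 -0.06]
```

>>> servo_tool(
  plan=[
    [0, [0, 0, -0.05], [0, 0, -7]],
    [0, [0, 0, -0.05], [0, 0, -7]],
    [0, [0, 0, -0.05], [0, 0, -7]],
    [0, [0, 0, -0.05], [0, 0, -7]],
    [0, [0, 0, -0.05], [0, 0, -7]],
    [0, [0, 0, -0.05], [0, 0, -7]],
    [0, [0, 0, -0.05], [0, 0, -7]],
    [0, [0, 0, -0.05], [0, 0, -7]],
    [0, [0, 0, -0.05], [0, 0, -7]],
    [0.6, [0, 0, 0], [0, 0, 0]],
    [0.6, [0, 0, 0], [0, 0, 0]],
    [0.6, [0, 0, 0], [0, 0, 0]],
    [0.6, [0, 0, 0], [0, 0, 0]],
  ],
)

```text
time_s: 12.7
tool_pos: [0.524, -0.2762, 0.136]
tool_rot: [179.9, -0.2, -146.3]
force: [-0.5, -0.1, -0.4]
grip_width: 0.0509
```

```bash
python3 s.py .527 -.2748 .134
```

```text
[ 0.524  -0.2762  0.136 ] [ 179.87   -0.22 -146.34] q7 133.7 t 12.7 w 0.0509 F [-0.5 -0.1 -0.4]
tool cm [-0.32 -0.05  0.2 ]
```

>>> servo_tool(
  plan=[
    [0.95, [-0.2, 0, 0], [0, 0, 0]],
    [0.95, [0, 0, 0], [0, 0, 0]],
    [0.95, [0, 0, 0], [0, 0, 0]],
    [0.95, [0, 0, 0], [0, 0, 7]],
    [0.95, [0, 0, 0], [0, 0, 7]],
    [0.95, [0, 0, 0], [0, 0, 7]],
    [0.95, [0, 0, 0], [0, 0, 7]],
    [0.95, [0, 0, 0], [0, 0, 7]],
    [0.95, [0, 0, 0], [0, 0, 7]],
    [0.95, [0, 0, 0], [0, 0, 7]],
    [0.95, [0, 0, 0], [0, 0, 7]],
  ],
)

```text
time_s: 13.62
tool_pos: [0.5265, -0.2742, 0.1363]
tool_rot: [-179.9, -0.2, 156.0]
force: [0.1, -0.3, 0.4]
grip_width: 0.0825
```

```bash
python3 s.py .526 -.2745 .137
```

```text
[ 0.5265 -0.2742  0.1363] [-179.88   -0.19  156.04] q7 79.6 t 13.6167 w 0.0825 F [ 0.1 -0.3  0.4]
tool cm [ 0.03 -0.05 -0.07]
```

>>> servo_tool(
  plan=[
    [0.95, [0, 0, 0], [0, 0, 7]],
    [0.95, [0, 0, 0], [0, 0, 7]],
    [0.95, [0, 0, 0], [0, 0, 7]],
    [0.95, [0, 0, 0], [0, 0, 7]],
    [0.95, [0, 0, 0], [0, 0, 7]],
    [0.95, [0, 0, 0], [0, 0, 7]],
    [0.95, [0, 0, 0], [0, 0, 7]],
    [0.95, [0, 0, 0], [0, 0, 7]],
    [0.95, [0, 0, 0], [0, 0, 7]],
    [0.95, [0, 0, 0], [0, 0, 7]],
    [0.95, [0, 0, 0], [0, 0, 7]],
    [0.95, [0, 0, 0], [0, 0, 7]],
    [0.95, [0, 0, 0], [0, 0, 7]],
    [0.95, [0, 0, 0], [0, 0, 0]],
  ],
)

```text
time_s: 14.78
tool_pos: [0.5278, -0.2716, 0.137]
tool_rot: [-179.9, 0.1, 62.8]
force: [-0.3, -0.2, -0.1]
grip_width: 0.0823
```

```bash
python3 s.py .526 -.2745 .137
```

```text
[ 0.5278 -0.2716  0.137 ] [-1.7988e+02  1.5000e-01  6.2760e+01] q7 -9.8 t 14.7833 w 0.0823 F [-0.3 -0.2 -0.1]
tool cm [-0.34 -0.03  0.  ]
```

>>> servo_tool(
  plan=[
    [0, [-0.3, 0, 0], [0, 0, 0]],
    [0, [0, 0, 0], [0, 0, 0]],
    [0, [0, 0, 0], [0, 0, 0]],
    [0, [0, 0, 0], [0, 0, 0]],
    [0, [0, 0, 0], [0, 0, 0]],
    [0, [0, 0, 0], [0, 0, 0]],
    [0, [0, 0, 0], [0, 0, 0]],
    [0, [0, 0, 0], [0, 0, 0]],
    [0, [0, 0, 0], [0, 0, 0]],
    [0, [0, 0, -0.05], [0, 0, -7]],
    [0, [0, 0, -0.05], [0, 0, -7]],
    [0, [0, 0, -0.05], [0, 0, -7]],
    [0, [0, 0, -0.05], [0, 0, -7]],
    [0, [0, 0, -0.05], [0, 0, -7]],
    [0, [0, 0, -0.05], [0, 0, -7]],
    [0, [0, 0, -0.05], [0, 0, -7]],
  ],
  force=25,
)

```text
time_s: 16.12
tool_pos: [0.5263, -0.2738, 0.1404]
tool_rot: [-179.8, -0.0, 113.7]
force: [-0.1, 0.1, -0.5]
grip_width: 0.0395
```

```bash
python3 s.py .526 -.2745 .137
```

```text
[ 0.5263 -0.2738  0.1404] [-1.7980e+02 -3.0000e-02  1.1367e+02] q7 39.5 t 16.1167 w 0.0395 F [-0.1  0.1 -0.5]
tool cm [-0.05 -0.05  0.34]
```

>>> servo_tool(
  plan=[
    [0, [0, 0, -0.05], [0, 0, -7]],
    [0, [0, 0, -0.05], [0, 0, -7]],
    [0, [0, 0, -0.05], [0, 0, -7]],
    [0, [0, 0, -0.05], [0, 0, -7]],
    [0, [0, 0, -0.05], [0, 0, -7]],
    [0, [0, 0, -0.05], [0, 0, -7]],
    [0, [0, 0, -0.05], [0, 0, -7]],
    [0, [0, 0, -0.05], [0, 0, -7]],
    [0, [0, 0, -0.3], [0, 0, 0]],
    [0, [0, 0, -0.5], [0, 0, 0]],
  ],
  force=30,
)

```text
time_s: 16.95
tool_pos: [0.5248, -0.2738, 0.1514]
tool_rot: [-180.0, -0.4, 171.0]
force: [-0.3, -0.5, -0.4]
grip_width: 0.0393
```

```bash
python3 s.py .526 -.2745 .137
```

```text
[ 0.5248 -0.2738  0.1514] [-179.99   -0.36  170.97] q7 94.4 t 16.95 w 0.0393 F [-0.3 -0.5 -0.4]
tool cm [-0.14 -0.05  1.44]
```

>>> servo_tool(
  plan=[
    [0, [0, 0, -1], [0, 0, 0]],
    [0, [0, 0, -1], [0, 0, 0]],
    [0, [0, 0, -1], [0, 0, 0]],
    [0, [0, 0, -1.5], [0, 0, 0]],
    [0, [0, 0, -1.5], [0, 0, 0]],
    [0, [0, 0, 0], [0, 0, 0]],
    [0, [0, 0, 0], [0, 0, 0]],
  ],
)

```text
time_s: 17.53
tool_pos: [0.5265, -0.274, 0.2206]
tool_rot: [-179.9, -0.1, 170.4]
force: [0.6, -0.3, -0.6]
grip_width: 0.0393
```

```bash
python3 s.py .4905 -.0485 .205
python3 - <<'E'
from h import *
c=cam('side');save(c,'s8');c2=cam('wrist');save(c2,'w8')
im=np.hstack([cv2.resize(c['image'][150:350,280:440],None,fx=2,fy=2),cv2.resize(c2['image'],(480,300))[:, :].copy() if 0 else cv2.copyMakeBorder(cv2.resize(c2['image'],(480,300)),0,100,0,0,0)]);cv2.imwrite('pics/m8.png',im)
E
```

```text
[ 0.5265 -0.274   0.2206] [-1.7985e+02 -1.2000e-01  1.7035e+02] q7 95.4 t 17.5333 w 0.0393 F [ 0.6 -0.3 -0.6]
tool cm [ 7.32 21.63  1.52]
```

View pics/m8.png

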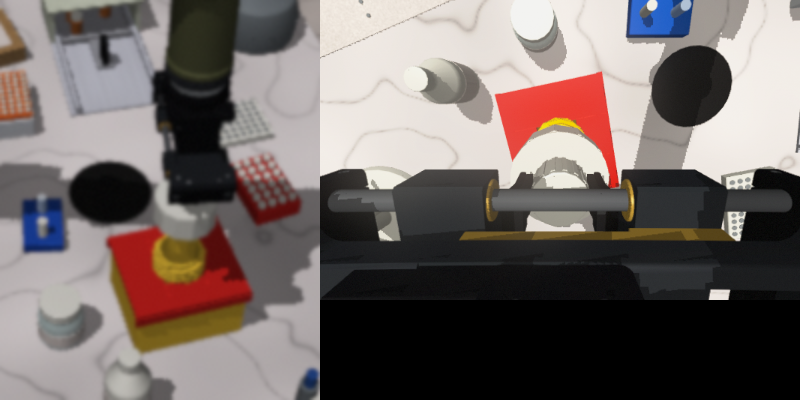

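>>> servo_tool(
  plan=[
    [0, [0.5, 1.2, 0], [0, 0, 0]],
    [0, [0.6, 1.8, 0], [0, 0, 0]],
    [0, [0.6, 1.8, 0], [0, 0, 0]],
    [0, [0.6, 1.8, 0], [0, 0, 0]],
    [0, [0.6, 1.8, 0], [0, 0, 0]],
    [0, [0.6, 1.8, 0], [0, 0, 0]],
    [0, [0.6, 1.8, 0], [0, 0, 0]],
    [0, [0.6, 1.8, 0], [0, 0, 0]],
    [0, [0.6, 1.8, 0], [0, 0, 0]],
    [0, [0.6, 1.8, 0], [0, 0, 0]],
    [0, [0.6, 1.8, 0], [0, 0, 0]],
    [0, [0.4, 1.2, 0], [0, 0, 0]],
    [0, [0, 0, 0], [0, 0, 0]],
    [0, [0, 0, 0], [0, 0, 0]],
  ],
)

```text
time_s: 18.8
tool_pos: [0.482, -0.0384, 0.2107]
tool_rot: [179.9, -1.1, 170.4]
force: [0.7, -1.0, 0.8]
grip_width: 0.0395
```

```bash
python3 s.py .490 -.0485 .15
python3 - <<'E'
from h import *
c=load('w8');print(onz(c,496,115,.003))
c=cam('wrist');save(c,'w9')
im=c['image'];bl=(im.max(2)<60).astype(np.uint8);m=[proj(c,[.49+.065*np.cos(t),-.0485+.065*np.sin(t),.003]).round() for t in np.linspace(0,6.28,9)[:-1]];print(m)
E
```

```text
[ 0.482  -0.0384  0.2107] [179.92  -1.09 170.41] q7 82.3 t 18.8 w 0.0395 F [ 0.7 -1.   0.8]
tool cm [-1.07 -0.87  6.05]
[ 0.48602954 -0.0464417   0.003     ]
[array([321., 236.]), array([353., 217.]), array([363., 181.]), array([343., 147.]), array([304., 138.]), array([271., 160.]), array([263., 197.]), array([285., 228.])]
```

>>> servo_tool(
  plan=[
    [0, [-1.0, -0.85, 0.5], [0, -1.0, 0]],
    [0, [0, 0, 2], [0, 0, 0]],
    [0, [0, 0, 2], [0, 0, 0]],
    [0, [0, 0, 2.5], [0, 0, 0]],
    [0, [0, 0, 2.5], [0, 0, 0]],
    [0, [0, 0, 2.5], [0, 0, 0]],
    [0, [0, 0, 1], [0, 0, 0]],
    [0, [0, 0, 0], [0, 0, 0]],
    [0, [0, 0, 0], [0, 0, 0]],
  ],
)

```text
time_s: 19.6
tool_pos: [0.4952, -0.0609, 0.0766]
tool_rot: [179.9, 0.2, 169.4]
force: [0.8, -1.1, -0.5]
grip_width: 0.0393
```

```bash
python3 s.py .489 -.048 .029
```

```text
[ 0.4952 -0.0609  0.0766] [179.87   0.23 169.38] q7 74.5 t 19.6 w 0.0393 F [ 0.8 -1.1 -0.5]
tool cm [0.87 1.14 4.76]
```

>>> servo_tool(
  plan=[
    [0, [0.7, 0.9, 0.5], [0, 0, 0]],
    [0, [0, 0, 1], [0, 0, 0]],
    [0, [0, 0, 1], [0, 0, 0]],
    [0, [0, 0, 0.5], [0, 0, 0]],
    [0, [0, 0, 0], [0, 0, 0]],
    [0, [0, 0, 0], [0, 0, 0]],
  ],
)

```text
time_s: 20.1
tool_pos: [0.4934, -0.051, 0.0481]
tool_rot: [180.0, 0.7, 169.3]
force: [-0.8, -1.0, -0.9]
grip_width: 0.0391
```

```bash
python3 s.py .489 -.048 .029
```

```text
[ 0.4934 -0.051   0.0481] [179.96   0.67 169.29] q7 71.3 t 20.1 w 0.0391 F [-0.8 -1.  -0.9]
tool cm [0.51 0.22 1.9 ]
```

>>> servo_tool(
  plan=[
    [0, [0.4, 0.2, 0.5], [0, 0.6, 0]],
    [0, [0.1, 0, 0.5], [0, 0, 0]],
    [0, [0, 0, 0.4], [0, 0, 0]],
    [0, [0, 0, 0.2], [0, 0, 0]],
    [0, [0, 0, 0], [0, 0, 0]],
    [0, [0, 0, 0], [0, 0, 0]],
  ],
)

```text
time_s: 20.6
tool_pos: [0.4891, -0.048, 0.0308]
tool_rot: [180.0, 0.1, 169.3]
force: [-0.2, -0.5, 0.1]
grip_width: 0.0394
```

```bash
python3 s.py .489 -.048 .029
```

```text
[ 0.4891 -0.048   0.0308] [1.7997e+02 6.0000e-02 1.6929e+02] q7 69.7 t 20.6 w 0.0394 F [-0.2 -0.5  0.1]
tool cm [ 0.01 -0.01  0.18]
```

Perfectly placed laterally; lower the last millimetres until contact.

>>> servo_tool(
  plan=[
    [0, [0, 0, 0.15], [0, 0, 0]],
    [0, [0, 0, 0.15], [0, 0, 0]],
    [0, [0, 0, 0], [0, 0, 0]],
  ],
)

```text
time_s: 20.85
tool_pos: [0.4898, -0.0484, 0.0312]
tool_rot: [-179.9, 0.0, 169.2]
force: [0.1, 0.2, -0.8]
grip_width: 0.0392
```

```bash
python3 s.py .489 -.048 .027
```

```text
[ 0.4898 -0.0484  0.0312] [-1.7989e+02  1.0000e-02  1.6922e+02] q7 69.5 t 20.85 w 0.0392 F [ 0.1  0.2 -0.8]
tool cm [0.08 0.02 0.42]
```

>>> servo_tool(
  plan=[
    [0, [0, 0, 0.4], [0, 0, 0]],
    [0, [0, 0, 0.3], [0, 0, 0]],
  ],
)

```text
time_s: 21.02
tool_pos: [0.4908, -0.0492, 0.0293]
tool_rot: [-179.6, -0.0, 169.2]
force: [-14.9, 1.1, 36.6]
grip_width: 0.0391
```

```bash
python3 s.py .489 -.048 .027
```

```text
[ 0.4908 -0.0492  0.0293] [-1.7963e+02 -3.0000e-02  1.6917e+02] q7 68.9 t 21.0167 w 0.0391 F [-14.9   1.1  36.6]
tool cm [0.2  0.08 0.23]
```

>>> servo_tool(
  plan=[
    [0, [0, 0, -0.15], [0, 0, 0]],
    [0.9, [0, 0, 0], [0, 0, 0]],
    [0.9, [0, 0, 0], [0, 0, 0]],
    [0.9, [0, 0, 0], [0, 0, 0]],
    [0.9, [0, 0, 0], [0, 0, 0]],
    [0.9, [0, 0, 0], [0, 0, 0]],
    [0.9, [0, 0, 0], [0, 0, 0]],
    [0.9, [0, 0, 0], [0, 0, 0]],
    [0.9, [0, 0, 0], [0, 0, 0]],
    [0.9, [0, 0, -1], [0, 0, 0]],
    [0.9, [0, 0, -2], [0, 0, 0]],
    [0.9, [0, 0, -3], [0, 0, 0]],
    [0.9, [0, 0, -3], [0, 0, 0]],
    [0.9, [0, 0, -3], [0, 0, 0]],
    [0.9, [0, 0, 0], [0, 0, 0]],
    [0.9, [0, 0, 0], [0, 0, 0]],
  ],
)

```text
time_s: 22.35
tool_pos: [0.4906, -0.047, 0.1582]
tool_rot: [-179.7, -0.1, 169.3]
force: [-0.3, -0.0, -0.1]
grip_width: 0.0783
```

```bash
python3 s.py .549 .243 .17
python3 - <<'E'
from h import *
c=cam('top');save(c,'t9')
K=5
im=cv2.resize(c['image'][140:220,205:305],None,fx=4,fy=4,interpolation=cv2.INTER_CUBIC)
im2=cv2.resize(c['image'][160:240,310:390],None,fx=4,fy=4,interpolation=cv2.INTER_CUBIC)
cv2.imwrite('pics/m9.png',np.hstack([im,im2]))
E
```

```text
[ 0.4906 -0.047   0.1582] [-1.7969e+02 -1.1000e-01  1.6933e+02] q7 78.5 t 22.35 w 0.0783 F [-0.3 -0.  -0.1]
tool cm [-0.37 29.57 -1.34]
```

View pics/m9.png

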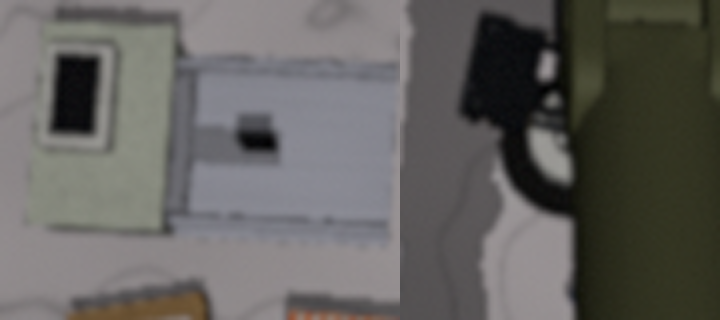

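>>> servo_tool(
  plan=[
    [0.6, [0, 0, 0], [0, 0, 6.6]],
    [0.6, [0, 0, 0], [0, 0, 6.6]],
    [0.6, [0, 0, 0], [0, 0, 6.6]],
    [0.6, [0, 0, 0], [0, 0, 6.6]],
    [0.6, [0, 0, 0], [0, 0, 6.6]],
    [0.6, [0, 0, 0], [0, 0, 6.6]],
    [0.6, [0, 0, 0], [0, 0, 6.6]],
    [0.6, [0, 0, 0], [0, 0, 6.6]],
    [0.6, [0, 0, 0], [0, 0, 6.6]],
    [0.6, [0, 0, 0], [0, 0, 6.6]],
    [0.6, [0, 0, 0], [0, 0, 6.6]],
    [0.6, [0, 0, 0], [0, 0, 5]],
    [0.6, [0, 0, 0], [0, 0, 0]],
    [0.6, [0, 0, 0], [0, 0, 0]],
  ],
)

```text
time_s: 23.57
tool_pos: [0.4815, -0.0434, 0.1455]
tool_rot: [-178.6, -0.2, 88.3]
force: [-0.5, 0.1, 0.4]
grip_width: 0.0522
```

```bash
python3 s.py .549 .21 .17
python3 - <<'E'
from h import *
c=cam('wrist');save(c,'w10');print([proj(c,P).round() for P in([.549,.243,.06],[.545,.353,.02],[.545,.31,.082],[.545,.128,.018])])
E
```

```text
[ 0.4815 -0.0434  0.1455] [-178.63   -0.22   88.32] q7 -2.3 t 23.5667 w 0.0522 F [-0.5  0.1  0.4]
tool cm [25.53  5.95 -2.49]
[array([ 415., -231.]), array([ 403., -390.]), array([ 428., -461.]), array([390.,  -1.])]
```

>>> servo_tool(
  plan=[
    [0.6, [2, 0.5, -0.5], [-1.3, 0, 0]],
    [0.6, [2.4, 0.6, -0.3], [0, 0, 0]],
    [0.6, [2.4, 0.6, -0.3], [0, 0, 0]],
    [0.6, [2.4, 0.6, -0.3], [0, 0, 0]],
    [0.6, [2.4, 0.6, -0.3], [0, 0, 0]],
    [0.6, [2.4, 0.6, -0.3], [0, 0, 0]],
    [0.6, [2.4, 0.6, -0.3], [0, 0, 0]],
    [0.6, [2.4, 0.6, -0.3], [0, 0, 0]],
    [0.6, [2, 0.5, 0], [0, 0, 0]],
    [0.6, [0, 0, 0], [0, 0, 0]],
    [0.6, [0, 0, 0], [0, 0, 0]],
    [0.6, [0, 0, 0], [0, 0, 0]],
  ],
)

```text
time_s: 24.62
tool_pos: [0.5378, 0.1811, 0.1737]
tool_rot: [179.9, -0.6, 89.5]
force: [-0.4, 0.1, 0.2]
grip_width: 0.052
```

```bash
python3 s.py .549 .243 .06
python3 - <<'E'
from h import *
c=cam('wrist');save(c,'w11');cv2.imwrite('pics/w11.png',c['image']);print([proj(c,P).round() for P in([.549,.243,.06],[.545,.353,.02],[.545,.31,.082],[.545,.128,.018])])
E
```

```text
[0.5378 0.1811 0.1737] [179.87  -0.63  89.51] q7 -33.4 t 24.6167 w 0.052 F [-0.4  0.1  0.2]
tool cm [ 6.08  1.04 11.44]
[array([331., 130.]), array([326.,  14.]), array([328.,  46.]), array([326., 232.])]
```

View pics/w11.png

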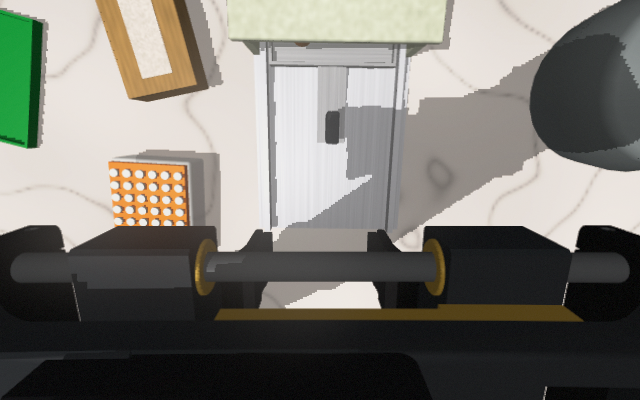

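Run:
```python
from h import *
c=load('w11')
for n,u,v,z in(('fin',332,127,.06),('fintop',332,112,.06),('finbot',332,142,.06),('rimL',270,63,.016),('rimR',396,63,.016),('shL',230,41,.082),('shR',443,45,.082),('rL0',270,225,.018),('rL1',268,70,.018),('rR0',390,225,.018),('rR1',400,70,.018)):
    print(n,onz(c,u,v,z).round(4))
h=cv2.cvtColor(c['image'],cv2.COLOR_BGR2GRAY)
bl=(c['image'].max(2)<75).astype(np.uint8);k,l,s,ce=cv2.connectedComponentsWithStats(bl);i=l[127,332];print(s[i],ce[i],onz(c,*ce[i],.06))
```

```text
fin [0.5495 0.246  0.06  ]
fintop [0.5495 0.2595 0.06  ]
finbot [0.5495 0.2322 0.06  ]
rimL [0.4878 0.31   0.016 ]
rimR [0.6167 0.3089 0.016 ]
shL [0.4655 0.3143 0.082 ]
shR [0.6391 0.3098 0.082 ]
rL0 [0.4801 0.1373 0.018 ]
rL1 [0.4857 0.303  0.018 ]
rR0 [0.6181 0.1361 0.018 ]
rR1 [0.6206 0.3019 0.018 ]
[     0      0    640    400 147959] [306.05146696 130.61050696] [0.52512467 0.24289948 0.06      ]
```

>>> servo_tool(
  plan=[
    [0.6, [2, 0.4, 1.5], [0, -0.6, 1]],
    [0.6, [2.2, 0.4, 2], [0, 0, 0]],
    [0.6, [1.5, 0.2, 1.5], [0, 0, 0]],
    [0.6, [0, 0, 0], [0, 0, 0]],
    [0.6, [0, 0, 0], [0, 0, 0]],
  ],
)

```text
time_s: 25.08
tool_pos: [0.553, 0.2283, 0.1225]
tool_rot: [179.7, 0.4, 87.6]
force: [0.3, -0.1, -0.5]
grip_width: 0.0523
```

```bash
python3 s.py .5495 .246 .01
```

```text
[0.553  0.2283 0.1225] [179.67   0.42  87.63] q7 -43.8 t 25.0833 w 0.0523 F [ 0.3 -0.1 -0.5]
tool cm [ 1.84 -0.48 11.23]
```

>>> servo_tool(
  plan=[
    [0.6, [1.6, -0.3, 1], [0, 0.3, -0.8]],
    [0.6, [0, 0, 1.5], [0, 0, 0]],
    [0.6, [0, 0, 1.5], [0, 0, 0]],
    [0.6, [0, 0, 1], [0, 0, 0]],
    [0.6, [0, 0, 0], [0, 0, 0]],
    [0.6, [0, 0, 0], [0, 0, 0]],
  ],
)

```text
time_s: 25.58
tool_pos: [0.5547, 0.2332, 0.0723]
tool_rot: [179.4, 0.5, 87.8]
force: [-0.1, 0.7, -1.1]
grip_width: 0.0523
```

```bash
python3 s.py .5495 .246 .01
```

```text
[0.5547 0.2332 0.0723] [179.41   0.49  87.79] q7 -46.2 t 25.5833 w 0.0523 F [-0.1  0.7 -1.1]
tool cm [ 1.31 -0.63  6.21]
```

>>> servo_tool(
  plan=[
    [0.6, [1.3, -0.6, 0.5], [0.5, 0.4, -0.6]],
    [0.6, [0.3, -0.2, 0.8], [0, 0, 0]],
    [0.6, [0, 0, 0], [0, 0, 0]],
    [0.6, [0, 0, 0], [0, 0, 0]],
  ],
)

```text
time_s: 25.92
tool_pos: [0.5483, 0.2494, 0.0597]
tool_rot: [179.8, 0.0, 88.3]
force: [0.1, 0.1, -0.4]
grip_width: 0.0524
```

```bash
python3 s.py .5495 .246 .01
```

```text
[0.5483 0.2494 0.0597] [1.7981e+02 5.0000e-02 8.8280e+01] q7 -47.6 t 25.9167 w 0.0524 F [ 0.1  0.1 -0.4]
tool cm [-0.33  0.11  4.97]
```

>>> servo_tool(
  plan=[
    [0.6, [-0.2, 0.1, 1], [0, 0, 0]],
    [0.6, [0, 0, 1.3], [0, 0, 0]],
    [0.6, [0, 0, 1.3], [0, 0, 0]],
    [0.6, [0, 0, 0.8], [0, 0, 0]],
    [0.6, [0, 0, 0], [0, 0, 0]],
    [0.6, [0, 0, 0], [0, 0, 0]],
  ],
)

```text
time_s: 26.42
tool_pos: [0.5491, 0.2471, 0.0103]
tool_rot: [179.8, 0.1, 88.3]
force: [-0.0, 0.4, -0.1]
grip_width: 0.0524
```

```bash
python3 s.py .5495 .246 .01
```

```text
[0.5491 0.2471 0.0103] [1.7985e+02 8.0000e-02 8.8320e+01] q7 -49.4 t 26.4167 w 0.0524 F [-0.   0.4 -0.1]
tool cm [-0.11  0.04  0.03]
```

>>> servo_tool(
  plan=[
    [0, [0, 0, 0], [0, 0, 0]],
    [0, [0, 0, 0], [0, 0, 0]],
    [0, [0, 0, 0], [0, 0, 0]],
    [0, [0, 0, 0], [0, 0, 0]],
    [0, [0, 0, 0], [0, 0, 0]],
    [0, [0, 0, 0], [0, 0, 0]],
    [0, [0, 0, 0], [0, 0, 0]],
    [0, [0, 0, 0], [0, 0, 0]],
    [0, [0, 0, 0], [0, 0, 0]],
    [0, [0, 0, 0], [0, 0, 0]],
  ],
  force=25,
)

```text
time_s: 27.25
tool_pos: [0.5502, 0.2476, 0.0118]
tool_rot: [179.7, 0.0, 88.3]
force: [0.3, 1.1, -0.6]
grip_width: 0.0118
```

```bash
python3 s.py .5495 .246 .01
```

```text
[0.5502 0.2476 0.0118] [1.7973e+02 2.0000e-02 8.8290e+01] q7 -49.4 t 27.25 w 0.0118 F [ 0.3  1.1 -0.6]
tool cm [-0.16 -0.07  0.18]
```

>>> servo_tool(
  plan=[
    [0, [-0.2, 0, 0], [0, 0, 0]],
    [0, [-0.3, 0, 0], [0, 0, 0]],
    [0, [-0.4, 0, 0], [0, 0, 0]],
    [0, [-0.5, 0, 0], [0, 0, 0]],
    [0, [-0.5, 0, 0], [0, 0, 0]],
    [0, [-0.5, 0, 0], [0, 0, 0]],
    [0, [-0.5, 0, 0], [0, 0, 0]],
    [0, [-0.5, 0, 0], [0, 0, 0]],
    [0, [-0.5, 0, 0], [0, 0, 0]],
    [0, [-0.5, 0, 0], [0, 0, 0]],
    [0, [-0.5, 0, 0], [0, 0, 0]],
    [0, [-0.5, 0, 0], [0, 0, 0]],
  ],
)

```text
time_s: 28.25
tool_pos: [0.5473, 0.191, 0.0118]
tool_rot: [179.8, -0.2, 88.4]
force: [0.3, 2.7, -1.8]
grip_width: 0.0112
```

```bash
python3 s.py .546 .11 .01
```

```text
[0.5473 0.191  0.0118] [179.77  -0.18  88.39] q7 -43.6 t 28.25 w 0.0112 F [ 0.3  2.7 -1.8]
tool cm [-8.1   0.1   0.15]
```

>>> servo_tool(
  plan=[
    [0, [-0.5, 0, 0], [0, 0, 0]],
    [0, [-0.5, 0, 0], [0, 0, 0]],
    [0, [-0.5, 0, 0], [0, 0, 0]],
    [0, [-0.5, 0, 0], [0, 0, 0]],
    [0, [-0.5, 0, 0], [0, 0, 0]],
    [0, [-0.5, 0, 0], [0, 0, 0]],
    [0, [-0.5, 0, 0], [0, 0, 0]],
    [0, [-0.5, 0, 0], [0, 0, 0]],
    [0, [-0.5, 0, 0], [0, 0, 0]],
    [0, [-0.5, 0, 0], [0, 0, 0]],
    [0, [-0.5, 0, 0], [0, 0, 0]],
    [0, [-0.5, 0, 0], [0, 0, 0]],
    [0, [-0.5, 0, 0], [0, 0, 0]],
    [0, [-0.4, 0, 0], [0, 0, 0]],
    [0, [-0.3, 0, 0], [0, 0, 0]],
    [0, [-0.2, 0, 0], [0, 0, 0]],
    [0, [0, 0, 0], [0, 0, 0]],
    [0, [0, 0, 0], [0, 0, 0]],
  ],
)

```text
time_s: 29.75
tool_pos: [0.545, 0.1075, 0.0118]
tool_rot: [179.8, -0.2, 88.3]
force: [-0.3, 0.9, 0.6]
grip_width: 0.0121
```

```bash
python3 s.py .546 .11 .01
```

```text
[0.545  0.1075 0.0118] [ 1.7977e+02 -1.6000e-01  8.8300e+01] q7 -34.6 t 29.75 w 0.0121 F [-0.3  0.9  0.6]
tool cm [0.26 0.09 0.18]
```

>>> servo_tool(
  plan=[
    [0.5, [0, 0, 0], [0, 0, 0]],
    [0.5, [0, 0, 0], [0, 0, 0]],
    [0.5, [0, 0, 0], [0, 0, 0]],
    [0.5, [0, 0, 0], [0, 0, 0]],
    [0.5, [0, 0, 0], [0, 0, 0]],
    [0.5, [0, 0, 0], [0, 0, 0]],
    [0.5, [0, 0, -1], [0, 0, 0]],
    [0.5, [0, 0, -2], [0, 0, 0]],
    [0.5, [0, 0, -3], [0, 0, 0]],
    [0.5, [0, 0, -3], [0, 0, 0]],
    [0.5, [0, 0, -3], [0, 0, 0]],
    [0.5, [0, 0, -3], [0, 0, 0]],
    [0.5, [0, 0, -2], [0, 0, 0]],
    [0.5, [0, 0, 0], [0, 0, 0]],
    [0.5, [0, 0, 0], [0, 0, 0]],
  ],
)

```text
time_s: 31.0
tool_pos: [0.5431, 0.1073, 0.1935]
tool_rot: [179.8, 0.1, 88.6]
force: [0.5, -0.1, -0.6]
grip_width: 0.0432
```

```bash
python3 s.py .546 .11 .01
python3 - <<'E'
from h import *
c=cam('wrist');save(c,'w12');t=cam('top');save(t,'t12');im=c['image']
print(proj(c,[.5488,.2165,.05]),proj(c,[.546,.1065,.06]))
K=2;a=cv2.resize(im[20:260,200:440],None,fx=2,fy=2);b=cv2.resize(t['image'][165:245,315:375],None,fx=5,fy=6,interpolation=cv2.INTER_CUBIC)
cv2.imwrite('pics/m12.png',np.hstack([a,b]))
E
```

```text
[0.5431 0.1073 0.1935] [1.7982e+02 5.0000e-02 8.8550e+01] q7 -25.8 t 31.0 w 0.0432 F [ 0.5 -0.1 -0.6]
tool cm [ 0.29  0.23 18.35]
[322.8802843   79.09741379] [322.66032141 190.11967036]
```

View pics/m12.png

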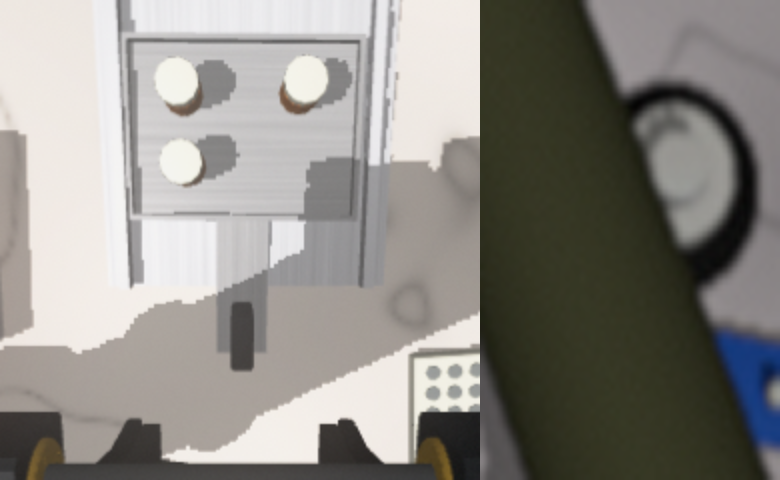

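Run:
```python
from h import *
c=load('w12');im=c['image']
hsv=cv2.cvtColor(im,cv2.COLOR_BGR2HSV)
for u,v in((288.5,61.5),(353,59.5),(290,100.5)):
    print('hand',onz(c,u,v,.05).round(4),'pix',im[int(v),int(u)])
    m=(im.min(2)>225).astype(np.uint8);x0,y0=int(u)-14,int(v)-14
    k,l,s,ce=cv2.connectedComponentsWithStats(m[y0:y0+28,x0:x0+28]);i=l[14,14]
    if i:print(s[i],onz(c,ce[i][0]+x0,ce[i][1]+y0,.05).round(4))
print('fin',onz(c,200+242/2,20+337/2,.06).round(4))
# cap check in top image
t=load('t12');
for r,P in(('skirt',[.489,-.048,.041]),('mat',[.489,-.048,.003])):
    print(r,[((proj(t,np.array(P)+np.array(d))-[315,165])*[5,6]+[480,0]).round() for d in((0,-.039 if r=='skirt' else -.065,0),(-.039 if r=='skirt' else -.065,0,0),(.039 if r=='skirt' else .065,0,0))])
```

```text
hand [0.5156 0.2333 0.05  ] pix [235 244 244]
[  4   2  21  22 367] [0.5147 0.235  0.05  ]
hand [0.5785 0.2336 0.05  ] pix [233 242 244]
[  4   3  21  23 366] [0.5782 0.2342 0.05  ]
hand [0.5153 0.1972 0.05  ] pix [236 244 244]
[  4   4  20  21 333] [0.5149 0.1975 0.05  ]
fin [0.5443 0.1083 0.06  ]
skirt [array([728., 177.]), array([671., 243.]), array([673., 108.])]
mat [array([759., 187.]), array([666., 294.]), array([669.,  75.])]
```

>>> servo_tool(
  plan=[
    [0.5, [1.5, -0.3, 0], [0, 0, 0]],
    [0.5, [2.2, -0.5, 0.5], [0, 0, 0]],
    [0.5, [2.2, -0.5, 1], [0, 0, 0]],
    [0.5, [2.2, -0.5, 1], [0, 0, 0]],
    [0.5, [2.2, -0.5, 1], [0, 0, 0]],
    [0.5, [2, -0.5, 1], [0, 0, 0]],
    [0.5, [0.5, 0, 0.5], [0, 0, 0]],
    [0.5, [0, 0, 0], [0, 0, 0]],
    [0.5, [0, 0, 0], [0, 0, 0]],
  ],
)

```text
time_s: 31.85
tool_pos: [0.5105, 0.2342, 0.1277]
tool_rot: [-179.0, 0.4, 88.4]
force: [0.1, -0.2, 0.1]
grip_width: 0.0436
```

```bash
python3 s.py .515 .2345 .004
```

```text
[0.5105 0.2342 0.1277] [-178.97    0.42   88.38] q7 -43.9 t 31.85 w 0.0436 F [ 0.1 -0.2  0.1]
tool cm [ 0.14  0.67 12.36]
```

>>> servo_tool(
  plan=[
    [0.5, [0.1, 0.5, 1], [-1, 0.4, 0]],
    [0.5, [0, 0, 2], [0, 0, 0]],
    [0.5, [0, 0, 2], [0, 0, 0]],
    [0.5, [0, 0, 1], [0, 0, 0]],
    [0.5, [0, 0, 0], [0, 0, 0]],
    [0.5, [0, 0, 0], [0, 0, 0]],
  ],
)

```text
time_s: 32.35
tool_pos: [0.5206, 0.2258, 0.0667]
tool_rot: [179.8, 0.2, 87.8]
force: [0.2, -0.3, -0.2]
grip_width: 0.0437
```

```bash
python3 s.py .515 .2345 .004
```

```text
[0.5206 0.2258 0.0667] [179.85   0.24  87.76] q7 -46.3 t 32.35 w 0.0437 F [ 0.2 -0.3 -0.2]
tool cm [ 0.87 -0.61  6.26]
```

>>> servo_tool(
  plan=[
    [0.5, [0.8, -0.6, 0.5], [0, 0.2, -0.5]],
    [0.5, [0.1, 0, 0.5], [0, 0, 0]],
    [0.5, [0, 0, 0], [0, 0, 0]],
    [0.5, [0, 0, 0], [0, 0, 0]],
  ],
)

```text
time_s: 32.68
tool_pos: [0.5168, 0.2355, 0.0587]
tool_rot: [179.6, -0.0, 88.2]
force: [-0.8, 0.9, 0.7]
grip_width: 0.0435
```

```bash
python3 s.py .515 .2345 .004
```

```text
[0.5168 0.2355 0.0587] [ 1.7962e+02 -4.0000e-02  8.8180e+01] q7 -47.2 t 32.6833 w 0.0435 F [-0.8  0.9  0.7]
tool cm [-0.11 -0.21  5.47]
```

>>> servo_tool(
  plan=[
    [0.5, [-0.1, -0.15, 1], [0.3, 0, 0]],
    [0.5, [0, 0, 1.3], [0, 0, 0]],
    [0.5, [0, 0, 1.3], [0, 0, 0]],
    [0.5, [0, 0, 1.2], [0, 0, 0]],
    [0.5, [0, 0, 0.2], [0, 0, 0]],
    [0.5, [0, 0, 0], [0, 0, 0]],
    [0, [0, 0, 0], [0, 0, 0]],
    [0, [0, 0, 0], [0, 0, 0]],
    [0, [0, 0, 0], [0, 0, 0]],
    [0, [0, 0, 0], [0, 0, 0]],
    [0, [0, 0, 0], [0, 0, 0]],
    [0, [0, 0, 0], [0, 0, 0]],
  ],
  force=15,
)

```text
time_s: 33.68
tool_pos: [0.5156, 0.2352, 0.0038]
tool_rot: [179.9, -0.1, 88.2]
force: [-0.1, -0.3, -0.2]
grip_width: 0.0215
```

```bash
python3 s.py .515 .2345 .004
```

```text
[0.5156 0.2352 0.0038] [ 1.7991e+02 -6.0000e-02  8.8230e+01] q7 -49.9 t 33.6833 w 0.0215 F [-0.1 -0.3 -0.2]
tool cm [-0.07 -0.05 -0.02]
```

>>> servo_tool(
  plan=[
    [0, [0, 0, -1], [0, 0, 0]],
    [0, [0, 0, -2], [0, 0, 0]],
    [0, [0, 0, -3], [0, 0, 0]],
    [0, [0, 0, -3.5], [0, 0, 0]],
    [0, [0, 0, -3.5], [0, 0, 0]],
    [0, [-1.5, 0, -3], [0, 0, 0]],
    [0, [-2.5, 0.1, -1], [0, 0, 0]],
    [0, [-3.2, 0.2, 0], [0, 0, 0]],
    [0, [-3.2, 0.2, 0], [0, 0, 0]],
    [0, [-3.2, 0.2, 0], [0, 0, 0]],
    [0, [-3.2, 0.2, 0], [0, 0, 0]],
    [0, [-3.2, 0.2, 0], [0, 0, 0]],
    [0, [-3.2, 0.2, 0], [0, 0, 0]],
    [0, [-3.2, 0.2, 0], [0, 0, 0]],
    [0, [-3.2, 0.2, 0], [0, 0, 0]],
    [0, [-3.2, 0.2, 0], [0, 0, 0]],
    [0, [-3.2, 0.2, 0], [0, 0, 0]],
    [0, [-2.5, 0.2, 0], [0, 0, 0]],
    [0, [0, 0, 0], [0, 0, 0]],
  ],
  force=20,
)

```text
time_s: 35.27
tool_pos: [0.5308, -0.1598, 0.1994]
tool_rot: [179.0, 0.4, 89.3]
force: [-0.2, -0.3, -0.8]
grip_width: 0.0211
```

```bash
python3 s.py .5265 -.274 .17
```

```text
[ 0.5308 -0.1598  0.1994] [178.95   0.44  89.31] q7 5.6 t 35.2667 w 0.0211 F [-0.2 -0.3 -0.8]
tool cm [-11.4   -0.35   3.03]
```

>>> servo_tool(
  plan=[
    [0, [-1.5, -0.1, 0], [0.5, 0.3, 0]],
    [0, [-2.2, -0.1, 0], [0.4, 0, 0]],
    [0, [-2.2, -0.1, 0], [0, 0, 0]],
    [0, [-2.2, 0, 0], [0, 0, 0]],
    [0, [-1.7, 0, 0], [0, 0, 0]],
    [0, [-0.5, 0, 0.5], [0, 0, 0]],
    [0, [0, 0, 0], [0, 0, 0]],
    [0, [0, 0, 0], [0, 0, 0]],
  ],
)

```text
time_s: 35.93
tool_pos: [0.5273, -0.2672, 0.1984]
tool_rot: [179.8, 0.1, 89.6]
force: [0.4, 0.8, -0.2]
grip_width: 0.0216
```

```bash
python3 s.py .5265 -.274 .12
```

```text
[ 0.5273 -0.2672  0.1984] [1.7979e+02 1.3000e-01 8.9570e+01] q7 13.5 t 35.9333 w 0.0216 F [ 0.4  0.8 -0.2]
tool cm [-0.66 -0.1   7.85]
```

>>> servo_tool(
  plan=[
    [0, [-0.6, -0.1, 0.5], [0, 0, 0]],
    [0, [-0.1, 0, 2], [0, 0, 0]],
    [0, [0, 0, 2], [0, 0, 0]],
    [0, [0, 0, 1.5], [0, 0, 0]],
    [0, [0, 0, 0.5], [0, 0, 0]],
    [0, [0, 0, 0], [0, 0, 0]],
    [0, [0, 0, 0], [0, 0, 0]],
  ],
)

```text
time_s: 36.52
tool_pos: [0.5285, -0.2669, 0.1318]
tool_rot: [179.7, 0.1, 90.3]
force: [0.3, -0.8, -0.4]
grip_width: 0.0217
```

```bash
python3 s.py .5265 -.274 .12
```

```text
[ 0.5285 -0.2669  0.1318] [1.7971e+02 1.2000e-01 9.0300e+01] q7 12.2 t 36.5167 w 0.0217 F [ 0.3 -0.8 -0.4]
tool cm [-0.7  -0.21  1.18]
```

>>> servo_tool(
  plan=[
    [0, [-0.7, -0.2, 0], [0, 0, 0]],
    [0, [-0.1, 0, 0], [0, 0, 0]],
    [0, [0, 0, 0], [0, 0, 0]],
    [0, [0, 0, 0], [0, 0, 0]],
  ],
)

```text
time_s: 36.85
tool_pos: [0.5282, -0.2759, 0.135]
tool_rot: [179.5, 0.3, 90.4]
force: [-1.1, -0.7, -0.4]
grip_width: 0.0215
```

```bash
python3 s.py .5265 -.274 .12
```

```text
[ 0.5282 -0.2759  0.135 ] [179.5    0.28  90.37] q7 13.1 t 36.85 w 0.0215 F [-1.1 -0.7 -0.4]
tool cm [ 0.2  -0.18  1.5 ]
```

>>> servo_tool(
  plan=[
    [0, [0.2, -0.15, 0.7], [0.4, 0.3, 0]],
    [0, [0, 0, 0.7], [0, 0, 0]],
    [0, [0, 0, 0], [0, 0, 0]],
    [0.5, [0, 0, 0], [0, 0, 0]],
    [0.5, [0, 0, 0], [0, 0, 0]],
    [0.5, [0, 0, 0], [0, 0, 0]],
    [0.5, [0, 0, 0], [0, 0, 0]],
    [0.5, [0, 0, 0], [0, 0, 0]],
  ],
)

```text
time_s: 37.52
tool_pos: [0.5271, -0.2739, 0.1203]
tool_rot: [179.9, -0.0, 90.4]
force: [0.3, -0.0, 1.0]
grip_width: 0.0416
```

```bash
python3 s.py .578 .234 .12
python3 - <<'E'
from h import *
c=cam('wrist');save(c,'w13')
E
```

```text
[ 0.5271 -0.2739  0.1203] [ 1.7987e+02 -3.0000e-02  9.0350e+01] q7 12.5 t 37.5167 w 0.0416 F [ 0.3 -0.   1. ]
tool cm [50.76  5.4   0.06]
```

>>> servo_tool(
  plan=[
    [0.5, [0, 0, -2], [0, 0, 0]],
    [0.5, [0, 0, -3], [0, 0, 0]],
    [0.5, [1.5, 0.2, -2], [0, 0, 0]],
    [0.5, [3.2, 0.3, -0.5], [0, 0, 0]],
    [0.5, [3.2, 0.3, 0], [0, 0, 0]],
    [0.5, [3.2, 0.3, 0], [0, 0, 0]],
    [0.5, [3.2, 0.3, 0], [0, 0, 0]],
    [0.5, [3.2, 0.3, 0], [0, 0, 0]],
    [0.5, [3.2, 0.3, 0], [0, 0, 0]],
    [0.5, [3.2, 0.3, 0], [0, 0, 0]],
    [0.5, [3.2, 0.3, 0], [0, 0, 0]],
    [0.5, [3.2, 0.3, 0], [0, 0, 0]],
    [0.5, [3.2, 0.3, 0], [0, 0, 0]],
    [0.5, [3.2, 0.3, 0], [0, 0, 0]],
    [0.5, [3.2, 0.3, 0], [0, 0, 0]],
    [0.5, [3.2, 0.3, 0], [0, 0, 0]],
    [0.5, [3.2, 0.3, 0], [0, 0, 0]],
    [0.5, [3, 0.3, 0], [0, 0, 0]],
    [0.5, [1.5, 0.1, 0], [0, 0, 0]],
    [0.5, [0, 0, 0], [0, 0, 0]],
  ],
)

```text
time_s: 39.23
tool_pos: [0.5776, 0.2531, 0.201]
tool_rot: [179.4, 0.1, 89.6]
force: [-0.2, -1.0, -0.7]
grip_width: 0.0433
```

```bash
python3 s.py .578 .234 .07
```

```text
[0.5776 0.2531 0.201 ] [1.794e+02 1.200e-01 8.964e+01] q7 -42.4 t 39.2333 w 0.0433 F [-0.2 -1.  -0.7]
tool cm [-1.88 -0.09 13.1 ]
```

>>> servo_tool(
  plan=[
    [0.5, [-1.4, 0, 1], [0.5, 0, 1]],
    [0.5, [-0.2, 0, 3], [0, 0, 0]],
    [0.5, [0, 0, 3], [0, 0, 0]],
    [0.5, [0, 0, 3], [0, 0, 0]],
    [0.5, [0, 0, 1], [0, 0, 0]],
    [0.5, [0, 0, 0], [0, 0, 0]],
    [0.5, [0, 0, 0], [0, 0, 0]],
  ],
)

```text
time_s: 39.82
tool_pos: [0.5808, 0.2212, 0.0858]
tool_rot: [179.9, 0.6, 87.8]
force: [-0.5, -0.9, 0.1]
grip_width: 0.0435
```

```bash
python3 s.py .578 .234 .004
```

```text
[0.5808 0.2212 0.0858] [179.87   0.55  87.76] q7 -44.6 t 39.8167 w 0.0435 F [-0.5 -0.9  0.1]
tool cm [ 1.34 -0.35  8.17]
```

>>> servo_tool(
  plan=[
    [0.5, [1.2, -0.3, 1], [0, 0.5, -0.5]],
    [0.5, [0.2, 0, 1.5], [0, 0, 0]],
    [0.5, [0, 0, 0], [0, 0, 0]],
    [0.5, [0, 0, 0], [0, 0, 0]],
  ],
)

```text
time_s: 40.15
tool_pos: [0.5818, 0.2352, 0.0629]
tool_rot: [179.5, -0.1, 88.0]
force: [0.7, -0.2, 0.3]
grip_width: 0.044
```

```bash
python3 s.py .578 .234 .004
```

```text
[0.5818 0.2352 0.0629] [ 1.7951e+02 -1.0000e-01  8.8050e+01] q7 -46.1 t 40.15 w 0.044 F [ 0.7 -0.2  0.3]
tool cm [-0.14 -0.42  5.88]
```

>>> servo_tool(
  plan=[
    [0.5, [-0.1, -0.4, 0.8], [0.4, 0, 0]],
    [0.5, [0, 0, 1.3], [0, 0, 0]],
    [0.5, [0, 0, 1.4], [0, 0, 0]],
    [0.5, [0, 0, 1.4], [0, 0, 0]],
    [0.5, [0, 0, 0.6], [0, 0, 0]],
    [0.5, [0, 0, 0], [0, 0, 0]],
    [0, [0, 0, 0], [0, 0, 0]],
    [0, [0, 0, 0], [0, 0, 0]],
    [0, [0, 0, 0], [0, 0, 0]],
    [0, [0, 0, 0], [0, 0, 0]],
    [0, [0, 0, 0], [0, 0, 0]],
    [0, [0, 0, 0], [0, 0, 0]],
  ],
  force=20,
)

```text
time_s: 41.15
tool_pos: [0.578, 0.2361, 0.0032]
tool_rot: [179.9, -0.2, 88.2]
force: [0.4, 0.4, 0.1]
grip_width: 0.0212
```

```bash
python3 s.py .5265 -.274 .17
```

```text
[0.578  0.2361 0.0032] [ 1.7985e+02 -1.6000e-01  8.8160e+01] q7 -48.2 t 41.15 w 0.0212 F [0.4 0.4 0.1]
tool cm [-51.11  -3.47 -16.83]
```

>>> servo_tool(
  plan=[
    [0, [0, 0, -1], [0, 0, 0]],
    [0, [0, 0, -2.5], [0, 0, 0]],
    [0, [0, 0, -3.5], [0, 0, 0]],
    [0, [0, 0, -3.5], [0, 0, 0]],
    [0, [-1.5, 0, -3], [0, 0, 0]],
    [0, [-3, -0.2, -1.5], [0, 0, 0]],
    [0, [-3.6, -0.2, -0.2], [0, 0, 0]],
    [0, [-3.6, -0.25, 0], [0, 0, 0]],
    [0, [-3.6, -0.25, 0], [0, 0, 0]],
    [0, [-3.6, -0.25, 0], [0, 0, 0]],
    [0, [-3.6, -0.25, 0], [0, 0, 0]],
    [0, [-3.6, -0.25, 0], [0, 0, 0]],
    [0, [-3.6, -0.25, 0], [0, 0, 0]],
    [0, [-3.6, -0.25, 0], [0, 0, 0]],
    [0, [-3.6, -0.25, 0], [0, 0, 0]],
    [0, [-3.6, -0.25, 0], [0, 0, 0]],
    [0, [-3.6, -0.25, 0], [0, 0, 0]],
    [0, [-3.4, -0.25, 0], [0, 0, 0]],
    [0, [-1.5, -0.2, 0], [0, 0, 0]],
    [0, [0, 0, 0], [0, 0, 0]],
  ],
)

```text
time_s: 42.82
tool_pos: [0.5322, -0.2682, 0.1804]
tool_rot: [178.7, 0.3, 89.1]
force: [0.8, 0.0, 0.1]
grip_width: 0.0214
```

```bash
python3 s.py .5265 -.274 .12
```

```text
[ 0.5322 -0.2682  0.1804] [178.74   0.32  89.08] q7 11.9 t 42.8167 w 0.0214 F [0.8 0.  0.1]
tool cm [-0.55 -0.69  6.03]
```

>>> servo_tool(
  plan=[
    [0, [-0.1, -0.5, 1], [1, 0.3, 0]],
    [0, [0, 0, 1.5], [0, 0, 0]],
    [0, [0, 0, 1], [0, 0, 0]],
    [0, [0, 0, 0], [0, 0, 0]],
    [0, [0, 0, 0], [0, 0, 0]],
    [0, [0, 0, 0], [0, 0, 0]],
  ],
)

```text
time_s: 43.32
tool_pos: [0.5289, -0.259, 0.1445]
tool_rot: [179.9, -0.2, 89.7]
force: [0.2, 0.4, -0.2]
grip_width: 0.0215
```

```bash
python3 s.py .5265 -.274 .12
```

```text
[ 0.5289 -0.259   0.1445] [179.85  -0.2   89.7 ] q7 10.6 t 43.3167 w 0.0215 F [ 0.2  0.4 -0.2]
tool cm [-1.51 -0.24  2.45]
```

>>> servo_tool(
  plan=[
    [0, [-1.4, -0.2, 0], [0, -0.2, 0]],
    [0, [-0.3, 0, 0], [0, 0, 0]],
    [0, [0, 0, 0], [0, 0, 0]],
    [0, [0, 0, 0], [0, 0, 0]],
    [0, [0, 0, 0], [0, 0, 0]],
  ],
)

```text
time_s: 43.73
tool_pos: [0.5283, -0.2765, 0.1467]
tool_rot: [179.7, 0.1, 89.9]
force: [-0.1, 0.7, -0.3]
grip_width: 0.0216
```

```bash
python3 s.py .5265 -.274 .12
```

```text
[ 0.5283 -0.2765  0.1467] [1.7971e+02 1.3000e-01 8.9860e+01] q7 12.0 t 43.7333 w 0.0216 F [-0.1  0.7 -0.3]
tool cm [ 0.26 -0.2   2.67]
```

>>> servo_tool(
  plan=[
    [0, [0.2, -0.15, 0.8], [0.2, 0.1, 0]],
    [0, [0, 0, 1], [0, 0, 0]],
    [0, [0, 0, 0.8], [0, 0, 0]],
    [0, [0, 0, 0], [0, 0, 0]],
    [0.5, [0, 0, 0], [0, 0, 0]],
    [0.5, [0, 0, 0], [0, 0, 0]],
    [0.5, [0, 0, 0], [0, 0, 0]],
    [0.5, [0, 0, 0], [0, 0, 0]],
    [0.5, [0, 0, 0], [0, 0, 0]],
  ],
)

```text
time_s: 44.48
tool_pos: [0.5263, -0.2738, 0.1173]
tool_rot: [180.0, -0.0, 89.9]
force: [0.2, 0.1, 0.3]
grip_width: 0.0419
```

```bash
python3 s.py .515 .1975 .12
```

```text
[ 0.5263 -0.2738  0.1173] [ 1.7998e+02 -4.0000e-02  8.9870e+01] q7 10.9 t 44.4833 w 0.0419 F [0.2 0.1 0.3]
tool cm [47.12 -1.24 -0.24]
```

>>> servo_tool(
  plan=[
    [0.5, [0, 0, -2], [0, 0, 0]],
    [0.5, [0, 0, -3], [0, 0, 0]],
    [0.5, [1.5, 0, -2], [0, 0, 0]],
    [0.5, [3.2, -0.1, -0.5], [0, 0, 0]],
    [0.5, [3.2, -0.1, 0], [0, 0, 0]],
    [0.5, [3.2, -0.1, 0], [0, 0, 0]],
    [0.5, [3.2, -0.1, 0], [0, 0, 0]],
    [0.5, [3.2, -0.1, 0], [0, 0, 0]],
    [0.5, [3.2, -0.1, 0], [0, 0, 0]],
    [0.5, [3.2, -0.1, 0], [0, 0, 0]],
    [0.5, [3.2, -0.1, 0], [0, 0, 0]],
    [0.5, [3.2, -0.1, 0], [0, 0, 0]],
    [0.5, [3.2, -0.1, 0], [0, 0, 0]],
    [0.5, [3.2, -0.1, 0], [0, 0, 0]],
    [0.5, [3.2, -0.1, 0], [0, 0, 0]],
    [0.5, [3.2, -0.1, 0], [0, 0, 0]],
    [0.5, [1.6, 0, 0], [0, 0, 0]],
    [0.5, [0.8, 0, 0], [0, 0, 0]],
    [0.5, [0, 0, 0], [0, 0, 0]],
    [0.5, [0, 0, 0], [0, 0, 0]],
  ],
)

```text
time_s: 46.15
tool_pos: [0.5183, 0.2016, 0.202]
tool_rot: [179.0, 0.3, 89.6]
force: [-0.4, -0.2, -0.6]
grip_width: 0.0435
```

```bash
python3 s.py .515 .1975 .06
python3 - <<'E'
from h import *
c=cam('wrist');save(c,'w14');im=c['image']
q=[proj(c,P) for P in([.515,.1975,.05],[.515,.2345,.05],[.578,.234,.05])];print(q)
m=(im.min(2)>225).astype(np.uint8)
for u,v in q[:1]:
    x0,y0=int(u)-16,int(v)-16
    if y0>0:
        k,l,s,ce=cv2.connectedComponentsWithStats(m[y0:y0+32,x0:x0+32]);i=l[16,16];print(s[i],onz(c,ce[i][0]+x0,ce[i][1]+y0,.05).round(4))
E
```

```text
[0.5183 0.2016 0.202 ] [178.96   0.3   89.62] q7 -36.7 t 46.15 w 0.0435 F [-0.4 -0.2 -0.6]
tool cm [-0.34 -0.59 14.2 ]
[array([314.75557175, 189.17245584]), array([314.41089686, 155.5271167 ]), array([372.72962181, 155.49651246])]
[  8   8  18  17 214] [0.514  0.1977 0.05  ]
```

Vial C is still at its measured spot. Descend on it.

>>> servo_tool(
  plan=[
    [0.5, [0, -0.3, 1], [1, 0.3, 1]],
    [0.5, [0, 0, 3], [0, 0, 0]],
    [0.5, [0, 0, 3], [0, 0, 0]],
    [0.5, [0, 0, 3], [0, 0, 0]],
    [0.5, [0, 0, 1.5], [0, 0, 0]],
    [0.5, [0, 0, 0], [0, 0, 0]],
    [0.5, [0, 0, 0], [0, 0, 0]],
  ],
)

```text
time_s: 46.78
tool_pos: [0.5185, 0.1895, 0.0799]
tool_rot: [-179.9, 0.2, 87.2]
force: [-0.2, -0.6, 0.2]
grip_width: 0.0435
```

```bash
python3 s.py .5145 .1975 .004
```

```text
[0.5185 0.1895 0.0799] [-179.9     0.24   87.25] q7 -42.9 t 46.7833 w 0.0435 F [-0.2 -0.6  0.2]
tool cm [ 0.81 -0.42  7.59]
```

>>> servo_tool(
  plan=[
    [0.5, [0.7, -0.3, 1], [0, 0.2, -1]],
    [0.5, [0.1, 0, 1], [0, 0, 0]],
    [0.5, [0, 0, 0], [0, 0, 0]],
    [0.5, [0, 0, 0], [0, 0, 0]],
  ],
)

```text
time_s: 47.12
tool_pos: [0.5179, 0.1968, 0.0603]
tool_rot: [179.9, -0.0, 88.1]
force: [-0.2, -0.2, -0.5]
grip_width: 0.0437
```

```bash
python3 s.py .5145 .1975 .004
```

```text
[0.5179 0.1968 0.0603] [ 1.7993e+02 -2.0000e-02  8.8050e+01] q7 -43.8 t 47.1167 w 0.0437 F [-0.2 -0.2 -0.5]
tool cm [ 0.06 -0.35  5.63]
```

>>> servo_tool(
  plan=[
    [0.5, [0, -0.35, 0.8], [0, 0, 0]],
    [0.5, [0, 0, 1.3], [0, 0, 0]],
    [0.5, [0, 0, 1.4], [0, 0, 0]],
    [0.5, [0, 0, 1.4], [0, 0, 0]],
    [0.5, [0, 0, 0.4], [0, 0, 0]],
    [0.5, [0, 0, 0], [0, 0, 0]],
    [0, [0, 0, 0], [0, 0, 0]],
    [0, [0, 0, 0], [0, 0, 0]],
    [0, [0, 0, 0], [0, 0, 0]],
    [0, [0, 0, 0], [0, 0, 0]],
    [0, [0, 0, 0], [0, 0, 0]],
    [0, [0, 0, 0], [0, 0, 0]],
  ],
  force=20,
)

```text
time_s: 48.12
tool_pos: [0.5154, 0.1981, 0.0032]
tool_rot: [179.8, -0.1, 88.1]
force: [0.1, 0.4, -0.7]
grip_width: 0.0212
```

```bash
python3 s.py .5265 -.274 .17
```

```text
[0.5154 0.1981 0.0032] [ 1.7977e+02 -7.0000e-02  8.8100e+01] q7 -47.1 t 48.1167 w 0.0212 F [ 0.1  0.4 -0.7]
tool cm [-47.13   2.74 -16.72]
```

>>> servo_tool(
  plan=[
    [0, [0, 0, -1], [0, 0, 0]],
    [0, [0, 0, -2.5], [0, 0, 0]],
    [0, [0, 0, -3.5], [0, 0, 0]],
    [0, [0, 0, -3.5], [0, 0, 0]],
    [0, [-1.5, 0, -3], [0, 0, 0]],
    [0, [-3, 0.15, -1.5], [0, 0, 0]],
    [0, [-3.4, 0.15, 0], [0, 0, 0]],
    [0, [-3.4, 0.15, 0], [0, 0, 0]],
    [0, [-3.4, 0.15, 0], [0, 0, 0]],
    [0, [-3.4, 0.15, 0], [0, 0, 0]],
    [0, [-3.4, 0.15, 0], [0, 0, 0]],
    [0, [-3.4, 0.15, 0], [0, 0, 0]],
    [0, [-3.4, 0.15, 0], [0, 0, 0]],
    [0, [-3.4, 0.15, 0], [0, 0, 0]],
    [0, [-3.4, 0.15, 0], [0, 0, 0]],
    [0, [-3.4, 0.15, 0], [0, 0, 0]],
    [0, [-3.4, 0.15, 0], [0, 0, 0]],
    [0, [-2.4, 0.1, 0], [0, 0, 0]],
    [0, [-1.2, 0.1, 0], [0, 0, 0]],
    [0, [0, 0, 0], [0, 0, 0]],
  ],
)

```text
time_s: 49.78
tool_pos: [0.5261, -0.272, 0.1793]
tool_rot: [178.8, 0.6, 89.0]
force: [-0.3, -0.5, 0.0]
grip_width: 0.0214
```

```bash
python3 s.py .5265 -.274 .12
```

```text
[ 0.5261 -0.272   0.1793] [178.82   0.61  89.03] q7 11.5 t 49.7833 w 0.0214 F [-0.3 -0.5  0. ]
tool cm [-0.14 -0.08  5.93]
```

>>> servo_tool(
  plan=[
    [0, [-0.3, 0, 1], [1, 0.5, 0]],
    [0, [-0.3, 0, 1.5], [0, 0, 0]],
    [0, [0, 0, 1], [0, 0, 0]],
    [0, [0, 0, 0], [0, 0, 0]],
    [0, [0, 0, 0], [0, 0, 0]],
    [0, [0, 0, 0], [0, 0, 0]],
  ],
)

```text
time_s: 50.28
tool_pos: [0.5278, -0.2691, 0.1439]
tool_rot: [179.8, -0.1, 89.6]
force: [0.1, 0.6, -0.9]
grip_width: 0.0213
```

```bash
python3 s.py .5265 -.274 .12
```

```text
[ 0.5278 -0.2691  0.1439] [ 1.7975e+02 -5.0000e-02  8.9580e+01] q7 10.3 t 50.2833 w 0.0213 F [ 0.1  0.6 -0.9]
tool cm [-0.49 -0.14  2.38]
```

>>> servo_tool(
  plan=[
    [0, [-0.45, -0.1, 0.3], [0, 0, 0]],
    [0, [0, 0, 0.5], [0, 0, 0]],
    [0, [0, 0, 0.8], [0, 0, 0]],
    [0, [0, 0, 0.7], [0, 0, 0]],
    [0, [0, 0, 0], [0, 0, 0]],
    [0, [0, 0, 0], [0, 0, 0]],
  ],
)

```text
time_s: 50.78
tool_pos: [0.5276, -0.2724, 0.1199]
tool_rot: [179.6, 0.0, 89.7]
force: [1.2, -0.5, -0.8]
grip_width: 0.0214
```

```bash
python3 s.py .5265 -.274 .12
```

```text
[ 0.5276 -0.2724  0.1199] [1.7965e+02 5.0000e-02 8.9730e+01] q7 9.8 t 50.7833 w 0.0214 F [ 1.2 -0.5 -0.8]
tool cm [-0.16 -0.11 -0.01]
```

>>> servo_tool(
  plan=[
    [0.5, [0, 0, 0], [0, 0, 0]],
    [0.5, [0, 0, 0], [0, 0, 0]],
    [0.5, [0, 0, 0], [0, 0, 0]],
    [0.5, [0, 0, 0], [0, 0, 0]],
    [0.5, [0, 0, 0], [0, 0, 0]],
    [0.5, [0, 0, -2], [0, 0, 0]],
    [0.5, [0, 0, -3], [0, 0, 0]],
    [0.5, [1.5, 0, -1.5], [0, 0, 0]],
    [0.5, [3.2, 0.15, 0], [0, 0, 0]],
    [0.5, [3.2, 0.15, 0], [0, 0, 0]],
    [0.5, [3.2, 0.15, 0], [0, 0, 0]],
    [0.5, [3.2, 0.15, 0], [0, 0, 0]],
    [0.5, [3.2, 0.15, 0], [0, 0, 0]],
    [0.5, [3.2, 0.15, 0], [0, 0, 0]],
    [0.5, [3.2, 0.15, 0], [0, 0, 0]],
    [0.5, [3.2, 0.15, 0], [0, 0, 0]],
    [0.5, [3.2, 0.15, 0], [0, 0, 0]],
    [0.5, [3.2, 0.15, 0], [0, 0, 0]],
    [0.5, [1.5, 0.1, 0], [0, 0, 0]],
    [0.5, [0.5, 0, 0], [0, 0, 0]],
  ],
)

```text
time_s: 52.45
tool_pos: [0.5427, 0.1094, 0.1895]
tool_rot: [179.2, 0.2, 89.6]
force: [-0.2, 0.2, 0.3]
grip_width: 0.0433
```

```bash
python3 s.py .545 .1075 .10
python3 - <<'E'
from h import *
c=cam('wrist');save(c,'w15')
s=cam('side');save(s,'s15');t=cam('top');save(t,'t15')
im=c['image'];
a=cv2.resize(im[20:260,200:440],(400,400));b=cv2.resize(s['image'][160:330,280:420],(329,400),interpolation=cv2.INTER_CUBIC)
cv2.imwrite('pics/m15.png',np.hstack([a,b]))
print(proj(c,[.545,.1075,.06]))
E
```

```text
[0.5427 0.1094 0.1895] [179.23   0.18  89.65] q7 -26.4 t 52.45 w 0.0433 F [-0.2  0.2  0.3]
tool cm [-0.16  0.11  8.95]
[320.78163292 191.72157699]
```

>>> servo_tool(
  plan=[
    [0.5, [0, 0.1, 1], [0.7, 0.2, 1]],
    [0.5, [0, 0, 2.5], [0, 0, 0]],
    [0.5, [0, 0, 3], [0, 0, 0]],
    [0.5, [0, 0, 2.5], [0, 0, 0]],
    [0.5, [0, 0, 0.5], [0, 0, 0]],
    [0.5, [0, 0, 0], [0, 0, 0]],
    [0.5, [0, 0, 0], [0, 0, 0]],
  ],
)

```text
time_s: 53.18
tool_pos: [0.5483, 0.0873, 0.0916]
tool_rot: [179.8, 0.6, 87.0]
force: [-0.3, -0.1, 0.2]
grip_width: 0.0436
```

```bash
python3 s.py .545 .1075 .01;python3 - <<'E'
from h import *
c=load('w15');im=c['image']
for P in([.515,.1975,.05],[.515,.2345,.05],[.578,.234,.05]):
    u,v=proj(c,P).astype(int);print(u,v,im[v-4:v+5,u-4:u+5].mean((0,1)).round())
E
```

```text
[0.5483 0.0873 0.0916] [179.84   0.56  87.01] q7 -31.5 t 53.1833 w 0.0436 F [-0.3 -0.1  0.2]
tool cm [ 2.07 -0.46  8.14]
289 101 [205. 205. 207.]
288 60 [199. 198. 200.]
354 60 [194. 193. 195.]
```

Tray is empty. Recentre on the fin.

>>> servo_tool(
  plan=[
    [0.5, [1.8, -0.3, 0.5], [0, 0.5, -1]],
    [0.5, [0.3, 0, 1], [0, 0, 0]],
    [0.5, [0, 0, 0], [0, 0, 0]],
    [0.5, [0, 0, 0], [0, 0, 0]],
    [0.5, [0, 0, 0], [0, 0, 0]],
  ],
)

```text
time_s: 53.6
tool_pos: [0.5499, 0.1089, 0.08]
tool_rot: [179.4, 0.0, 87.9]
force: [0.4, 0.0, -0.4]
grip_width: 0.0435
```

```bash
python3 s.py .545 .1075 .01
```

```text
[0.5499 0.1089 0.08  ] [1.7943e+02 3.0000e-02 8.7890e+01] q7 -33.3 t 53.6 w 0.0435 F [ 0.4  0.  -0.4]
tool cm [-0.15 -0.56  7.  ]
```

>>> servo_tool(
  plan=[
    [0.5, [-0.1, -0.5, 0.7], [0.5, 0, 0]],
    [0.5, [0, 0, 1.3], [0, 0, 0]],
    [0.5, [0, 0, 1.5], [0, 0, 0]],
    [0.5, [0, 0, 1.5], [0, 0, 0]],
    [0.5, [0, 0, 1.3], [0, 0, 0]],
    [0.5, [0, 0, 0], [0, 0, 0]],
    [0.5, [0, 0, 0], [0, 0, 0]],
    [0, [0, 0, 0], [0, 0, 0]],
    [0, [0, 0, 0], [0, 0, 0]],
    [0, [0, 0, 0], [0, 0, 0]],
    [0, [0, 0, 0], [0, 0, 0]],
    [0, [0, 0, 0], [0, 0, 0]],
    [0, [0, 0, 0], [0, 0, 0]],
    [0, [0, 0, 0], [0, 0, 0]],
    [0, [0, 0, 0], [0, 0, 0]],
  ],
  force=25,
)

```text
time_s: 54.85
tool_pos: [0.5449, 0.1074, 0.0113]
tool_rot: [179.9, 0.1, 87.9]
force: [0.0, -0.2, -2.8]
grip_width: 0.012
```

```bash
python3 s.py .5495 .247 .01
```

```text
[0.5449 0.1074 0.0113] [1.7991e+02 7.0000e-02 8.7870e+01] q7 -36.8 t 54.85 w 0.012 F [ 0.  -0.2 -2.8]
tool cm [13.96 -0.06  0.12]
```

>>> servo_tool(
  plan=[
    [0, [0.3, 0, 0], [0, 0, 0]],
    [0, [0.5, 0, 0], [0, 0, 0]],
    [0, [0.7, 0, 0], [0, 0, 0]],
    [0, [0.7, 0, 0], [0, 0, 0]],
    [0, [0.7, 0, 0], [0, 0, 0]],
    [0, [0.7, 0, 0], [0, 0, 0]],
    [0, [0.7, 0, 0], [0, 0, 0]],
    [0, [0.7, 0, 0], [0, 0, 0]],
    [0, [0.7, 0, 0], [0, 0, 0]],
    [0, [0.7, 0, 0], [0, 0, 0]],
    [0, [0.7, 0, 0], [0, 0, 0]],
    [0, [0.7, 0, 0], [0, 0, 0]],
    [0, [0.7, 0, 0], [0, 0, 0]],
    [0, [0.7, 0, 0], [0, 0, 0]],
    [0, [0.7, 0, 0], [0, 0, 0]],
    [0, [0.6, 0, 0], [0, 0, 0]],
    [0, [0.4, 0, 0], [0, 0, 0]],
    [0, [0, 0, 0], [0, 0, 0]],
  ],
)

```text
time_s: 56.35
tool_pos: [0.5501, 0.2272, 0.0113]
tool_rot: [179.9, 0.2, 87.8]
force: [1.2, -0.4, -0.2]
grip_width: 0.0116
```

```bash
python3 s.py .5495 .247 .01
```

```text
[0.5501 0.2272 0.0113] [179.88   0.2   87.81] q7 -49.3 t 56.35 w 0.0116 F [ 1.2 -0.4 -0.2]
tool cm [ 1.97 -0.14  0.12]
```

>>> servo_tool(
  plan=[
    [0, [0.4, 0, 0], [0, 0, 0]],
    [0, [0.5, 0, 0], [0, 0, 0]],
    [0, [0.4, 0, 0], [0, 0, 0]],
    [0, [0.3, 0, 0], [0, 0, 0]],
    [0, [0.3, 0, 0], [0, 0, 0]],
    [0, [0.3, 0, 0], [0, 0, 0]],
  ],
)

```text
time_s: 56.85
tool_pos: [0.5513, 0.2478, 0.0113]
tool_rot: [179.9, 0.5, 87.7]
force: [-0.1, -3.9, 3.3]
grip_width: 0.012
```

```bash
python3 s.py .5495 .247 .01
```

```text
[0.5513 0.2478 0.0113] [179.93   0.48  87.68] q7 -51.4 t 56.85 w 0.012 F [-0.1 -3.9  3.3]
tool cm [-0.08 -0.18  0.13]
```

>>> servo_tool(
  plan=[
    [0, [0.3, 0, 0], [0, 0, 0]],
    [0, [0.3, 0, 0], [0, 0, 0]],
    [0, [0.3, 0, 0], [0, 0, 0]],
  ],
)

```text
time_s: 57.1
tool_pos: [0.5516, 0.2565, 0.0113]
tool_rot: [180.0, 0.6, 87.7]
force: [-1.7, -4.5, 4.0]
grip_width: 0.0117
```

```bash
python3 s.py .5495 .247 .01
```

```text
[0.5516 0.2565 0.0113] [179.95   0.61  87.66] q7 -52.3 t 57.1 w 0.0117 F [-1.7 -4.5  4. ]
tool cm [-0.95 -0.17  0.14]
```

>>> servo_tool(
  plan=[
    [0, [0.3, 0, 0], [0, 0, 0]],
    [0, [0.3, 0, 0], [0, 0, 0]],
    [0, [0.3, 0, 0], [0, 0, 0]],
  ],
)

```text
time_s: 57.35
tool_pos: [0.5525, 0.2601, 0.0112]
tool_rot: [-180.0, 1.2, 87.6]
force: [-2.9, -10.3, 8.6]
grip_width: 0.012
```

```bash
python3 s.py .5495 .247 .01
```

```text
[0.5525 0.2601 0.0112] [-180.      1.25   87.58] q7 -53.1 t 57.35 w 0.012 F [ -2.9 -10.3   8.6]
tool cm [-1.32 -0.24  0.15]
```

>>> servo_tool(
  plan=[
    [0, [0.4, 0, 0], [0, 0, 0]],
    [0, [0.5, 0, 0], [0, 0, 0]],
    [0, [0.6, 0, 0], [0, 0, 0]],
  ],
  force=40,
)

```text
time_s: 57.6
tool_pos: [0.553, 0.2597, 0.0111]
tool_rot: [-179.7, 2.9, 87.3]
force: [-6.5, -16.6, 14.1]
grip_width: 0.0118
```

```bash
python3 s.py .5495 .247 .01
python3 - <<'E'
from h import *
for n in('wrist','top','side'):save(cam(n),n+'18')
c=load('wrist18');im=c['image'].copy()
print([proj(c,P).round() for P in([.552,.313,.016],[.552,.312,.082],[.55,.26,.06])])
E
```

```text
[0.553  0.2597 0.0111] [-179.74    2.89   87.3 ] q7 -54.3 t 57.6 w 0.0118 F [ -6.5 -16.6  14.1]
tool cm [-1.28 -0.29  0.18]
[array([315., 148.]), array([311., 174.]), array([314., 270.])]
```

>>> servo_tool(
  plan=[
    [0, [0.1, 0, 0], [0, 1.5, 0]],
    [0, [0.1, 0, 0], [0, 1, 0]],
    [0, [0.1, 0, 0], [0, 0, 0]],
    [0, [0, 0, 0], [0, 0, 0]],
  ],
  force=25,
)

```text
time_s: 58.08
tool_pos: [0.5531, 0.2613, 0.0111]
tool_rot: [-179.8, 0.5, 87.4]
force: [-0.7, -3.4, 2.0]
grip_width: 0.0119
```

```bash
python3 s.py .5495 .26 .01
```

```text
[0.5531 0.2613 0.0111] [-179.78    0.54   87.41] q7 -52.7 t 58.0833 w 0.0119 F [-0.7 -3.4  2. ]
tool cm [-0.14 -0.35  0.11]
```

>>> servo_tool(
  plan=[
    [0.45, [0, 0, 0], [0, 0, 0]],
    [0.45, [0, 0, 0], [0, 0, 0]],
    [0.45, [0, 0, 0], [0, 0, 0]],
    [0.45, [0, 0, 0], [0, 0, 0]],
    [0.45, [0, 0, 0], [0, 0, 0]],
    [0.45, [0, 0, 0], [0, 0, 0]],
    [0.45, [0, 0, -0.5], [0, 0, 0]],
    [0.45, [0, 0, -1.5], [0, 0, 0]],
    [0.45, [0, 0, -2.5], [0, 0, 0]],
    [0.45, [0, 0, -3], [0, 0, 0]],
    [0.45, [0, 0, -3], [0, 0, 0]],
    [0.45, [0, 0, -3], [0, 0, 0]],
    [0.45, [-2, 0, -2], [0, 0, 0]],
    [0.45, [-3, 0, 0], [0, 0, 0]],
    [0.45, [-2, 0, 0], [0, 0, 0]],
    [0.45, [0, 0, 0], [0, 0, 0]],
    [0.45, [0, 0, 0], [0, 0, 0]],
  ],
)

```text
time_s: 59.5
tool_pos: [0.5495, 0.2024, 0.185]
tool_rot: [179.8, -0.4, 88.0]
force: [-0.7, 0.3, -0.2]
grip_width: 0.0394
```

```bash
python3 s.py
python3 - <<'E'
from h import *
for n in('wrist','top','side'):save(cam(n),n+'19')
c=load('wrist19');t=load('top19');s=load('side19')
print(proj(c,[.5518,.2585,.06]))
x,y=proj(c,[.552,.26,.06]).astype(int);y0=max(y-100,0)
print('crop',x-110,y0)
a=cv2.resize(c['image'][y0:y0+220,x-110:x+110],(440,440));
u,v=proj(t,[.5,-.16,.05]).astype(int);print('top',u-80,v-50)
b=cv2.resize(t['image'][v-50:v+50,u-80:u+80],(350,220),interpolation=cv2.INTER_CUBIC)
u,v=proj(s,[.5,-.16,.05]).astype(int);print('side',u-80,v-50)
d=cv2.resize(s['image'][v-60:v+65,u-90:u+90],(350,220),interpolation=cv2.INTER_CUBIC)
cv2.imwrite('pics/m19.png',np.hstack([a,np.vstack([b,d])]))
E
```

```text
[0.5495 0.2024 0.185 ] [179.76  -0.4   88.02] q7 -39.1 t 59.5 w 0.0394 F [-0.7  0.3 -0.2]
[320.17994172 135.86667722]
crop 210 34
top 306 141
side 268 211
```

View pics/m19.png

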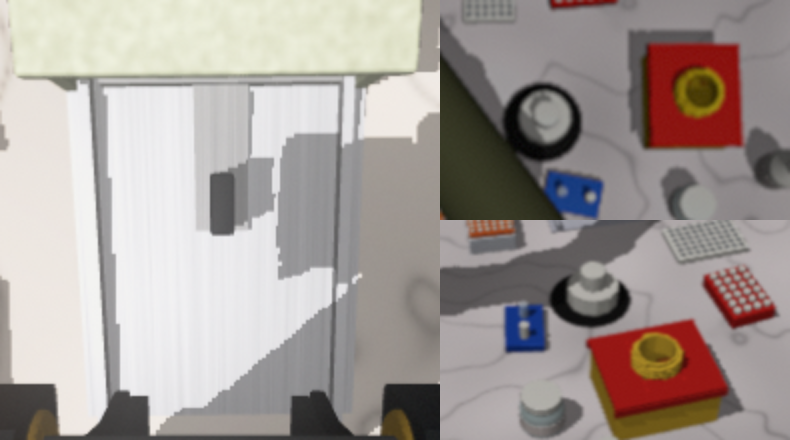

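Run:
```python
from h import *
t=load('top19');s=load('side19')
k=160/350;q=lambda x,y:(306+(x+.5-440)*k-.5,141+(y+.5)*100/220-.5)
print('cap',onz(t,*q(546,116),.041),'mat',onz(t,*q(542,121),.003))
u,v=proj(s,[.5,-.16,.05]).astype(int)
q=lambda x,y:(u-90+(x+.5-440)*180/350-.5,v-60+(y+.5-220)*125/220-.5)
print('cap',onz(s,*q(593,290),.041),'knobtop',onz(s,*q(594,268),.079),'mat',onz(s,*q(590,298),.003))
# shelf front edge & fin in the last wrist view, bay geometry
c=load('wrist19');f=lambda x,y,z:onz(c,210+(x+.5)/2-.5,34+(y+.5)/2-.5,z)
print('fin',f(222,203,.06),'shelf edge',f(222,75,.082),'slide end',f(222,414,.004))
```

```text
cap [ 0.49168509 -0.05095187  0.041     ] mat [ 0.48862491 -0.04761995  0.003     ]
cap [ 0.48913461 -0.06531147  0.041     ] knobtop [ 0.49389222 -0.05001122  0.079     ] mat [ 0.48883845 -0.04937585  0.003     ]
fin [0.552377   0.25906915 0.06      ] shelf edge [0.5540231 0.3136543 0.082    ] slide end [0.54846604 0.12867028 0.004     ]
```

```bash
python3 -c "
from cell import env
print(env.sign_off())"
```

```text
the job is handed in; nothing more can be done
None
```

The job is done and handed in at about 60 s on the robot's clock, with the gripper clear of everything. I unscrewed the bin's cap and stood it upright on the mat. I then drew the tray out, dropped its three vials through the bin's mouth one at a time, and pushed the empty tray back in.

**Last checks**
- **Cap:** it stands knob up. The top camera and the knob in the side camera put it within about 5 mm of the mat's centre. The side-camera estimate from the skirt's top came out about 16 mm off in y. I trusted the other two readings over it.
- **Bin:** it is open and the neck looks clear. I let each vial go inside the mouth, but I could not see them inside the bin.
- **Tray:** it had no vials left when I checked it before pushing it in. It met the end stop at about 17 N. The fin then measured 109.6 mm in front of the bay's origin, against 110 mm for fully home. It had started about 12 mm short of home.
- **Other things:** none of the other bench items looked moved in the parts of the last pictures I viewed, which do not show all of them.

**What went wrong on the way:** the first grip on the cap closed on nothing. The fingertips really sit about 25 mm higher than the reported TCP, so I gripped lower from then on. Pressing the cap onto the mat briefly reached 37 N downward, about 40 N in all, at the wrist.

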